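Contact-test the rail blocks on both ends

ROBOT

A 7-joint arm with a two-finger parallel gripper is mounted at the origin on the work surface. World frame = base frame: x ahead of the robot, y to its left, z up, the work surface at z = 0. Lengths are in m, angles in rad, forces in N, time in s.
With the tool pointing down it reaches from about 0.425 to 0.925 m from the base axis. Payload 6.8 kg.
Tool frame: the origin (TCP) lies at the very end of the fingers, on their centre line; the grasp point (between the pads) lies bot.grip_depth behind it (bot.grip_depth is the distance from the TCP to the grasp point, in m); z points along the fingers, y is the line along which they close (so a half turn about z gives the same grasp; the last joint's range is limited). The gripper opens to 85 mm and grips with 20 to 120 N. Pads are 22 mm wide; open, the fingers measure 114 mm over their backs; the gripper's body (76 mm by 85 mm) begins 54 mm behind the grasp point. The pads swing forward as they close: fully open they stand 13 mm farther back than shut.
Start: joints at [1.027, 0.477, 0.022, 1.555, -0.011, 1.109, -0.083], TCP at [0.285, -0.612, 0.231] pointing down, gripper open.
Joint ranges: [-2.96, 2.96], [-0.34, 2.1], [-1.41, 1.46], [0.24, 2.44], [-1.37, 4.51], [0.17, 1.92], [-2.96, 2.96]. Speed limits (rad/s): [2.39, 2.39, 3.14, 3.14, 3.14, 3.14, 3.14].

INTERFACE

Orientations are given as a unit quaternion [w, x, y, z].
In Python, from station import bot gives the robot as it stands.
- The arm moves only by the tool send_rows, never from a script. Its arguments are lists of equal length, an entry for each row: "slide": the shift along the tool's x, y, z in mm, a list of three; "roll": the turn about the tool's z in degrees; "claw": the opening, from 0 (shut) to 1 (fully open). A call has exactly 8 rows; each row is the pose to reach, as a shift and turn from the pose commanded when the call began, along the tool's axes at that moment; what a row does not reach only later rows make up. A row lasts 1/12 s, in which the tool goes at most 41.7 mm and 7.16 degrees, less where a joint would pass 70% of its speed; a pose out of reach is approached as far as the arm can. A call with a gripper value outside its range is refused whole. The fingers move at their own pace and stop on an object; "force" is the grip in N (left out, the last holds). Time passes only in rows, so rows that repeat a pose let the fingers close, or fill a call up. It gives the time, the measured TCP pose, the force, the opening and the grip force at its end, in the units of the state.
- bot.get_obs(): the state, without advancing time (a new reading comes with each control period).
- bot.read_camera(name): name is "scene" or "side" or "wrist"; returns the picture (384x512x3 uint8, red, green, blue); there is no depth.
- bot.camera_model(name): a dict with "camera_matrix" (3x3 intrinsics, pixels), "camera_from_world" (4x4, takes a point from world to camera coordinates). Camera axes: x right, y down, z forward; pixel columns grow to the right and rows downward; lengths in m; the calibration is good to about 2 mm. A picture is of the moment at which its call begins: read the wrist's pose just before it. camera_model takes no time and is no camera call; for the wrist camera it gives the pose at the moment of the call.
- bot.hand_in(): hands the job in; it is judged then, once.
The state is a dict: "t": time; "q": joint angles; "joint_vel": joint speeds; "joint_torque": joint torques, N m; "eef_pos": TCP position; "tool_rot": TCP orientation; "contact_force": force on the tool from outside, world axes, zero at the start; "torque": the same for the moment, N m; "gripper_width": opening from 0.0 (shut) to 1.0 (fully open); "grasp_force": force on a finger pad.
Only numpy, scipy, OpenCV 4.12 (cv2) and the standard library are available. Lean on these libraries where they do the work, as an engineer would, in place of code of your own. Each camera call takes 0.05 s, during which the arm holds its last target. There are 200 camera calls.

TASK

Test every rail block waiting on the blue mat: stand them all on the fixture's bed, stem up, each pushed in until its brass end is felt to seat flush against the contact bar, then press the green button fully down and let it spring back. Then turn every block end for end so that its black end sits flush against the bar in the same way, and press and release the button once more. Finally set all the blocks on the green mat, stem up and wholly on it, without disturbing anything else on the table.

Things in the scene. Friction and masses are not known exactly. Their poses are not given: they have to be found in the camera images.
- fixture: Low fixed test fixture: dark steel bed plate 150 (x) x 320 (y) mm, 8 mm thick, with an aluminium contact bar (25 mm thick, 25 mm high above the bed, 320 mm long) along its far (+x) edge. Origin: centre of the underside; the bar's contact face is the plane x = +50 mm and looks to -x; the free bed before it runs from x = -75 to +50 mm.
- bar_face (a point): middle of the bar's contact face at the height of the bed's top (8 mm above the table); axes as the fixture's: +x points into the bar, y along it. The bar reaches 160 mm either way.
- blue_mat: blue mat fixed to the table, 340 (x) x 140 (y) mm, 4 mm thick, where the untested blocks wait. Origin: centre of its underside.
- green_mat: green mat fixed to the table, 340 (x) x 140 (y) mm, 4 mm thick, for the tested blocks. Origin: centre of its underside.
- control_box: grey control box fixed to the table, 80 x 90 mm, 50 mm high, with the green push button on top. Origin: centre of its underside.
- start_button (a joint): travel of the green spring push button in m: 0 released, 0.006 fully down (5 N); pressed straight down, springs back by itself.
- start_button_top (a point): centre of the top of the green push button (cap 32 mm in diameter); it moves with the button.
- block_a: rail block, 0.3 kg (two or three of a, b, c are present): aluminium body 64 (x) x 50 (y) x 30 (z) mm, brass end at +x, black plastic end at -x; a round steel stem, 20 mm in diameter, rises from the middle of its top, 30 to 65 mm above the underside (26 mm collar up to 36 mm). Grip it by the stem at any yaw, or by its sides. Origin: centre of the underside; z up.
- block_a_brass (a point): centre of this block's brass end face (32 mm from its axis, 15 mm above its underside)
- block_a_black (a point): centre of this block's black end face (32 mm from its axis, 15 mm above its underside)
- block_b: rail block, 0.3 kg (two or three of a, b, c are present): aluminium body 64 (x) x 50 (y) x 30 (z) mm, brass end at +x, black plastic end at -x; a round steel stem, 20 mm in diameter, rises from the middle of its top, 30 to 65 mm above the underside (26 mm collar up to 36 mm). Grip it by the stem at any yaw, or by its sides. Origin: centre of the underside; z up.
- block_b_brass (a point): centre of this block's brass end face (32 mm from its axis, 15 mm above its underside)
- block_b_black (a point): centre of this block's black end face (32 mm from its axis, 15 mm above its underside)
- block_c: rail block, 0.3 kg (two or three of a, b, c are present): aluminium body 64 (x) x 50 (y) x 30 (z) mm, brass end at +x, black plastic end at -x; a round steel stem, 20 mm in diameter, rises from the middle of its top, 30 to 65 mm above the underside (26 mm collar up to 36 mm). Grip it by the stem at any yaw, or by its sides. Origin: centre of the underside; z up.
- block_c_brass (a point): centre of this block's brass end face (32 mm from its axis, 15 mm above its underside)
- block_c_black (a point): centre of this block's black end face (32 mm from its axis, 15 mm above its underside)
- wrench: bystander: steel open-ended wrench 170 mm long lying flat at the side; not to be disturbed. Origin: centre of its underside.
- oil_bottle: bystander: closed oil bottle, 52 mm in diameter, 120 mm high, red cap; not to be disturbed. Origin: centre of its underside.
- brass_union: bystander: brass pipe union, 32 mm in diameter, 40 mm high; not to be disturbed. Origin: centre of its underside.
- solenoid: bystander: blue solenoid coil, 44 mm in diameter, 48 mm high; not to be disturbed. Origin: centre of its underside.
- end_cap: bystander: orange cap, 36 mm in diameter, 22 mm high; not to be disturbed. Origin: centre of its underside.
- screwdriver: bystander: screwdriver 180 mm long, lying at the side; not to be disturbed. Origin: centre of its underside.
- parts_bin: bystander: open red parts bin 140 x 110 x 50 mm; not to be disturbed. Origin: centre of its underside.
Things that resemble listed ones, but are neither listed nor needed, are in the scene too. What is shaped like the block_b but orange is not meant. What is shaped like the control_box but pink is not meant.

How it is judged:
On the way, in this order (a step that is already met when the one before it is completed fails the run):
1. every block present stands on the bed with its brass end flush against the bar (gap under 3 mm, within 4 degrees) (x of block_a_brass in the frame of bar_face between -0.003 and 0.004 m and y of block_a_brass in the frame of bar_face between -0.15 and 0.15 m and z of each of block_a, block_b, block_c in the frame of bar_face below 0.004 m and angle between each of block_a, block_b, block_c's own z axis and vertical below 0.08 rad and angle between the x axis of each of block_a, block_b, block_c and the x axis of fixture, either way round below 0.07 rad and x of block_b_brass in the frame of bar_face between -0.003 and 0.004 m and y of block_b_brass in the frame of bar_face between -0.15 and 0.15 m and x of block_c_brass in the frame of bar_face between -0.003 and 0.004 m and y of block_c_brass in the frame of bar_face between -0.15 and 0.15 m), for 0.2 s.
2. the button is fully down (over 5 mm) while all blocks are so seated (all of step 1 and value of joint start_button above 0.005 m), for 0.05 s.
3. the button is released (value of joint start_button below 0.001 m), for 0.1 s.
4. every block is turned: its black end flush against the bar (gap under 3 mm, within 4 degrees) (x of block_a_black in the frame of bar_face between -0.003 and 0.004 m and y of block_a_black in the frame of bar_face between -0.15 and 0.15 m and z of each of block_a, block_b, block_c in the frame of bar_face below 0.004 m and angle between each of block_a, block_b, block_c's own z axis and vertical below 0.08 rad and angle between the x axis of each of block_a, block_b, block_c and the x axis of fixture, either way round below 0.07 rad and x of block_b_black in the frame of bar_face between -0.003 and 0.004 m and y of block_b_black in the frame of bar_face between -0.15 and 0.15 m and x of block_c_black in the frame of bar_face between -0.003 and 0.004 m and y of block_c_black in the frame of bar_face between -0.15 and 0.15 m), for 0.2 s.
5. the button is fully down again while all blocks are so seated (all of step 4 and value of joint start_button above 0.005 m), for 0.05 s.
6. the button is released again (value of joint start_button below 0.001 m), for 0.1 s.
At the end, for the whole second after the job is handed in: every block present stands stem up (within 6 degrees), at rest, on the green mat (centre within 150 mm along and 50 mm across of the mat's middle, underside within 4 mm of its top), and the button is released (value of joint start_button below 0.001 m and x of block_a in the frame of green_mat between -0.15 and 0.15 m and y of block_a in the frame of green_mat between -0.05 and 0.05 m and z of each of block_a, block_b, block_c in the frame of green_mat below 0.008 m and angle between each of block_a, block_b, block_c's own z axis and vertical below 0.1 rad and linear speed of each of block_a, block_b, block_c below 0.02 m/s and x of block_b in the frame of green_mat between -0.15 and 0.15 m and y of block_b in the frame of green_mat between -0.05 and 0.05 m and x of block_c in the frame of green_mat between -0.15 and 0.15 m and y of block_c in the frame of green_mat between -0.05 and 0.05 m); the robot touches nothing.
It fails at once if a bystander is moved by more than 30 mm (distance of any of wrench, oil_bottle, brass_union, solenoid, end_cap, screwdriver, parts_bin from where it was at the start of the episode above 0.03 m).
Of block_a, block_b, block_c only 2 to 3 are there at a start; the rules pass over those that are not, and their reading is None.
At some moment in a run one of block_a, block_b, block_c may be knocked a few centimetres aside while the robot is not near it.
It also fails if it takes over 210 s, if anything falls off the work surface, if the arm or the gripper's body presses on something with over 40 N, if the wrist force passes 120 N, or if a joint passes its speed limit or range.

## Working session

There is one attempt and no reset: what is moved stays moved. The work goes in short steps, Python scripts to look and compute and a tool call to move; the robot and the scene stay as the last step left them, time stands still between calls to the robot, and variables do not carry over. Pictures are saved under pics/ and viewed, at most 14 in all, crops included, and the job is handed in when it is done.

Besides the shell and the picture viewer there is one more tool, called after "Emit:" as name(argument=value, ...), one argument or row to a line, values as JSON. send_rows: Moves the arm, as the interface text tells. Its arguments: {"type":"object","properties":{"slide":{"type":"array","items":{"type":"array","items":{"type":"number"}}},"roll":{"type":"array","items":{"type":"number"}},"claw":{"type":"array","items":{"type":"number"}},"force":{"type":"number"}},"required":["slide","roll","claw"]}

```bash
mkdir -p pics; ls; python3 - <<'E'
from station import bot
import cv2,numpy as np
o=bot.get_obs();print(o['t'],o['eef_pos'],o['tool_rot'],o['gripper_width'],bot.grip_depth)
for n in('scene','side'):
    im=bot.read_camera(n);cv2.imwrite(f'pics/{n}0.png',im[:,:,::-1]);m=bot.camera_model(n);print(n,m['camera_matrix'],m['camera_from_world'])
E
```

```text
pics
0.0 [ 0.2846768  -0.6113947   0.23032548] [-8.77520529e-04  9.76356566e-01  2.16164342e-01 -2.53379083e-04] 0.9984550359324859 0.0187
scene [[427.45352      0.         265.67726251]
 [  0.         427.45352    185.34053325]
 [  0.           0.           1.        ]] [[ 0.77434993  0.63235531  0.02255973 -0.38322399]
 [ 0.35613814 -0.40608447 -0.84158245 -0.09744527]
 [-0.52301798  0.65971369 -0.53965733  1.66873288]
 [ 0.          0.          0.          1.        ]]
side [[408.22289368   0.         252.65033232]
 [  0.         408.22289368 193.16896306]
 [  0.           0.           1.        ]] [[-0.97137407 -0.23754333 -0.00236368  0.4504458 ]
 [-0.17264751  0.71276347 -0.6798243   0.11180968]
 [ 0.16317247 -0.65995561 -0.73337121  1.27938373]
 [ 0.          0.          0.          1.        ]]
```

View pics/scene0.png

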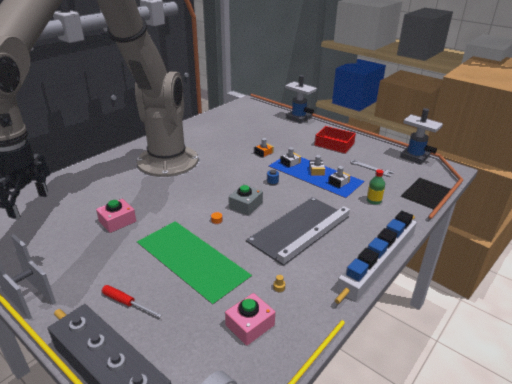

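View pics/side0.png

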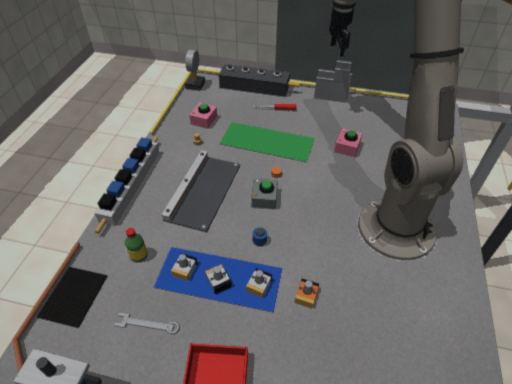

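The scene shows three blocks on the blue mat: side-view stems at about (183,260), (217,271) and (261,276). The orange decoy is at (307,290), the grey box with its button at (266,187), the fixture at (203,190) and the green mat at (267,141).

```bash
cat > h.py <<'E'
from station import bot
import cv2,numpy as np
from scipy.spatial.transform import Rotation as R
def ray(n,uv,m=None):
    m=m or bot.camera_model(n);T=np.array(m['camera_from_world']);K=np.array(m['camera_matrix'])
    d=T[:3,:3].T@np.linalg.inv(K)@np.array([uv[0],uv[1],1.]);return -T[:3,:3].T@T[:3,3],d
def onz(n,uv,z,m=None):
    c,d=ray(n,uv,m);return c+d*(z-c[2])/d[2]
def proj(n,p,m=None):
    m=m or bot.camera_model(n);T=np.array(m['camera_from_world']);K=np.array(m['camera_matrix'])
    q=K@(T[:3,:3]@np.asarray(p,float)+T[:3,3]);return q[:2]/q[2]
def tri(views):
    A=np.zeros((3,3));b=np.zeros(3)
    for n,uv in views:
        c,d=ray(n,uv);d/=np.linalg.norm(d);P=np.eye(3)-np.outer(d,d);A+=P;b+=P@c
    return np.linalg.solve(A,b)
def mask(im,lo,hi):
    return cv2.inRange(cv2.cvtColor(im,cv2.COLOR_RGB2HSV),np.array(lo),np.array(hi))
def blobs(mk,amin=15):
    n,l,s,c=cv2.connectedComponentsWithStats(mk);return [(c[i].round(1),s[i].tolist(),l==i) for i in range(1,n) if s[i][4]>=amin]
E
python3 - <<'E'
from h import *
np.set_printoptions(precision=4,suppress=True)
for n in('scene','side'):
    im=cv2.imread(f'pics/{n}0.png')[:,:,::-1]
    for nm,lo,hi,z in(('blue',(110,150,60),(125,255,255),.004),('green',(55,150,60),(75,255,200),.004)):
        for c,s,l in blobs(mask(im,lo,hi),40 if nm=='green' else 800):
            if s[4]<800: print(n,nm,'small',c,s[4],onz(n,c,.06)[:2]);continue
            h=cv2.convexHull(np.argwhere(l)[:,::-1].astype(np.int32))
            w=np.array([onz(n,p[0],z)[:2] for p in h.astype(float)],np.float32);print(n,nm,cv2.minAreaRect(w))
im=cv2.imread('pics/side0.png');cv2.imwrite('pics/s1.png',cv2.resize(im[140:310,145:325],None,fx=3.5,fy=3.5,interpolation=cv2.INTER_CUBIC))
im=cv2.imread('pics/scene0.png');cv2.imwrite('pics/s2.png',cv2.resize(im[135:265,225:385],None,fx=4.5,fy=4.5,interpolation=cv2.INTER_CUBIC))
E
```

```text
scene blue ((0.08005662262439728, 1.3370715379714966), (0.2902354598045349, 0.8694314360618591), 20.813859939575195)
scene blue ((0.4912111759185791, 0.2974398136138916), (0.33685052394866943, 0.1388743668794632), 1.101814866065979)
scene green small [244.4 188.6] 47 [ 0.4207 -0.0217]
scene green small [113.1 203.6] 56 [ 0.1734 -0.3505]
scene green ((0.4868924617767334, -0.32029861211776733), (0.13684681057929993, 0.33483490347862244), 86.18052673339844)
scene green small [248.4 304.9] 127 [ 0.7547 -0.3834]
side blue ((0.48964953422546387, 0.2999177575111389), (0.3373672068119049, 0.13774944841861725), 1.019099473953247)
side green ((0.4848582148551941, -0.31857138872146606), (0.12629544734954834, 0.33003953099250793), 85.78804779052734)
```

View pics/s1.png

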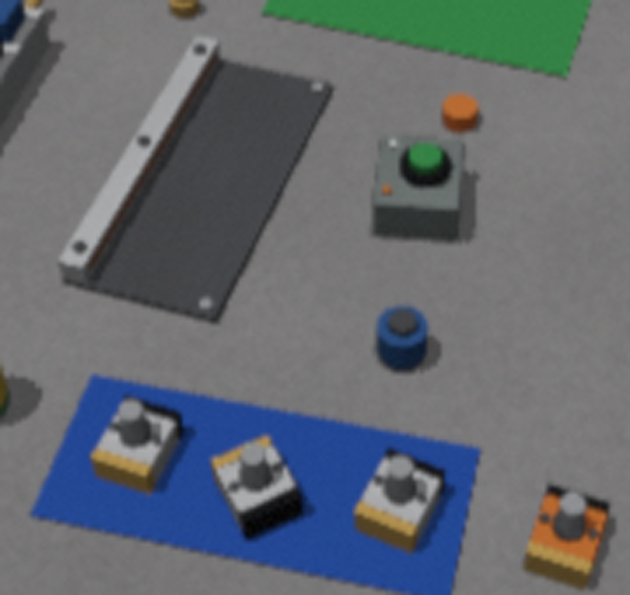

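View pics/s2.png

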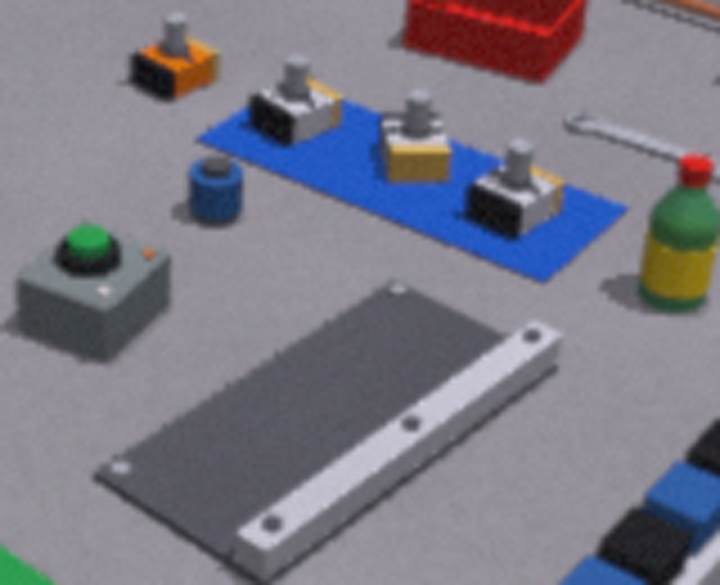

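```bash
python3 - <<'E'
from h import *
np.set_printoptions(precision=4,suppress=True)
S=lambda p:('side',(145+p[0]/3.5,140+p[1]/3.5)); C=lambda p:('scene',(225+p[0]/4.5,135+p[1]/4.5))
for nm,p,q,z in(('bed+y',(218,319),(398,284),.008),('bed-y',(331,88),(99,475),.008),('bar+y in',(88,270),(529,323),.033),('bar-y in',(217,45),(242,530),.033),('bar+y out',(63,264),(560,337),.033),('bar-y out',(204,39),(268,548),.033),
 ('stem c',(130,407),(519,146),.069),('stem m',(256,449),(419,97),.069),('stem l',(401,464),(297,63),.069),('btn',(426,152),(89,236),.06)):
    print(nm,onz(*S(p),z)[:2],onz(*C(q),z)[:2],tri([S(p),C(q)]))
# brass centers on side
for nm,a,b in(('c',(126,471),(130,407)),('m',(243,452),(256,449)),('l',(389,523),(401,464))):print(nm,onz(*S(a),.019)[:2])
m=bot.camera_model('wrist');o=bot.get_obs();print(m,o['eef_pos'],o['tool_rot'])
E
```

```text
bed+y [0.5707 0.1541] [0.5838 0.1483] [0.5761 0.1528 0.0031]
bed-y [ 0.5505 -0.1572] [ 0.5598 -0.1669] [ 0.5535 -0.1621  0.0021]
bar+y in [0.6922 0.147 ] [0.7013 0.137 ] [0.6963 0.1435 0.0273]
bar-y in [ 0.6742 -0.1665] [ 0.6804 -0.171 ] [ 0.6768 -0.1687  0.0299]
bar+y out [0.7165 0.1458] [0.7268 0.1366] [0.7214 0.1426 0.0274]
bar-y out [ 0.6902 -0.1722] [ 0.7023 -0.1735] [ 0.6957 -0.1725  0.0299]
stem c [0.5917 0.2972] [0.5942 0.2943] [0.5926 0.2965 0.0675]
stem m [0.4835 0.3107] [0.4906 0.3091] [0.4863 0.311  0.0672]
stem l [0.3718 0.2973] [0.38   0.2904] [0.3738 0.2961 0.0651]
btn [ 0.4263 -0.041 ] [ 0.417  -0.0156] [ 0.426  -0.0287  0.0711]
c [0.5914 0.3254]
m [0.5054 0.2863]
l [0.3754 0.321 ]
{'camera_matrix': array([[333.3326,   0.    , 260.7601],
       [  0.    , 333.3326, 195.3445],
       [  0.    ,   0.    ,   1.    ]]), 'camera_from_world': array([[ 0.4217, -0.9067, -0.0011, -0.6746],
       [-0.8745, -0.4071,  0.2636, -0.0341],
       [-0.2395, -0.1102, -0.9646,  0.3777],
       [ 0.    ,  0.    ,  0.    ,  1.    ]])} [ 0.2847 -0.6114  0.2304] [-0.0008  0.9763  0.2162 -0.0002]
```

Emit:
send_rows(
  slide=[
    [40, -30, -5],
    [75, -58, -10],
    [110, -86, -20],
    [145, -114, -30],
    [180, -142, -40],
    [215, -170, -50],
    [245, -195, -60],
    [270, -215, -70],
  ],
  roll=[0, 0, 0, 0, 0, 0, 0, 0],
  claw=[1, 1, 1, 1, 1, 1, 1, 1],
)

```text
t: 0.77
eef_pos: [0.4308, -0.3177, 0.296]
tool_rot: [-0.0, 0.976, 0.216, -0.0]
contact_force: [1.4, -1.1, -0.4]
gripper_width: 1.005
grasp_force: 0.0
```

Emit:
send_rows(
  slide=[
    [30, -22, 0],
    [60, -44, 0],
    [90, -66, 0],
    [120, -88, 0],
    [150, -110, 0],
    [175, -128, 0],
    [186, -136, 0],
    [186, -136, 0],
  ],
  roll=[0, 0, 0, 0, 0, 0, 0, 0],
  claw=[1, 1, 1, 1, 1, 1, 1, 1],
)

```text
t: 1.43
eef_pos: [0.5433, -0.1133, 0.2957]
tool_rot: [-0.001, 0.976, 0.22, 0.0]
contact_force: [-0.3, 1.0, -0.1]
gripper_width: 1.003
grasp_force: 0.0
```

```bash
cat >> h.py <<'E'
def st():
    o=bot.get_obs();w=np.asarray(o['tool_rot']);Rm=R.from_quat(w[[1,2,3,0]]).as_matrix()
    return o,np.array(o['eef_pos']),Rm,np.degrees(np.arctan2(Rm[1,0],Rm[0,0]))
def to(x,y,z,yaw=None,p=None,a=None):
    """slide mm, roll deg from current (or given) pose to the TCP goal; yaw = angle of tool x in world"""
    if p is None: o,p,Rm,a=st()
    c,s=np.cos(np.radians(a)),np.sin(np.radians(a));d=np.array([x,y,z])-p
    r=0 if yaw is None else (a-yaw+180)%360-180
    return np.round([1e3*(c*d[0]+s*d[1]),1e3*(s*d[0]-c*d[1]),-1e3*d[2]],1),round(r,1)
E
python3 - <<'E'
from h import *
np.set_printoptions(precision=4,suppress=True)
o,p,Rm,a=st();print(o['t'],p,a,o['q'],o['gripper_width'])
m=bot.camera_model('wrist');T=m['camera_from_world'];c=-T[:3,:3].T@T[:3,3];print('cam',c,Rm.T@(c-p),'\n',T[:3,:3]@Rm)
print(to(.55,.2,.3),to(.5,.2,.33,90))
im=bot.read_camera('wrist');cv2.imwrite('pics/w1.png',im[:,:,::-1])
E
```

```text
1.4333 [ 0.5433 -0.1133  0.2957] 25.360847329553618 [ 0.3193  0.2389 -0.2688  1.7522  0.0664  1.1597 -1.097 ] 1.003260804461737
cam [ 0.6034 -0.0854  0.4379] [ 0.0664  0.0003 -0.1422] 
 [[-0.0004  1.     -0.0005]
 [-0.9647 -0.0005 -0.2635]
 [-0.2635  0.0004  0.9647]]
(array([ 140.3, -280.2,   -4.3]), 0) (array([  95.1, -301.6,  -34.3]), np.float64(-64.6))
```

View pics/w1.png

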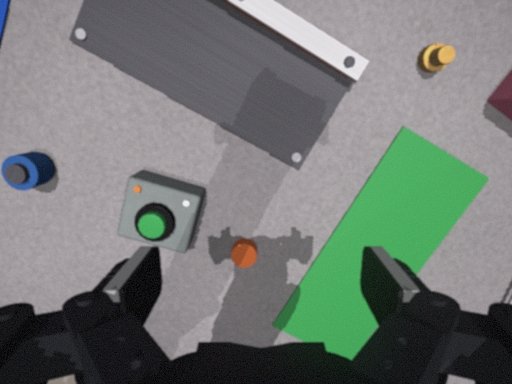

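The wrist view shows the fixture at the top, with bed corners at (72,38) and (299,167) and the bar end at (352,80)/(368,63). The button is at (154,224) and the orange cap at (244,253).

Emit:
send_rows(
  slide=[
    [13, -38, 0],
    [26, -76, -1],
    [40, -114, -2],
    [53, -152, -3],
    [66, -190, -4],
    [80, -228, -4],
    [93, -266, -4],
    [106, -304, -4],
  ],
  roll=[-6, -12, -18, -24, -30, -36, -42, -48],
  claw=[1, 1, 1, 1, 1, 1, 1, 1],
)

```text
t: 2.15
eef_pos: [0.5097, 0.2018, 0.3]
tool_rot: [0.001, 0.803, 0.595, -0.0]
contact_force: [0.0, 0.9, 0.4]
gripper_width: 0.998
grasp_force: 0.0
```

```bash
python3 - <<'E'
from h import *
o,p,Rm,a=st();print(p,a,to(.48,.25,.3,90),o['q'])
E
```

```text
[0.50965687 0.20176606 0.30001603] 73.08160657577243 (array([ 37.5, -42.4,   0. ]), np.float64(-16.9)) [-0.01992305  0.25766904 -0.56542735  1.74579403  0.14951321  1.18126905
 -0.92276033]
```

Emit:
send_rows(
  slide=[
    [12, -14, 0],
    [25, -28, 0],
    [37, -42, 0],
    [37, -42, 0],
    [37, -42, 0],
    [37, -42, 0],
    [37, -42, 0],
    [37, -42, 0],
  ],
  roll=[-6, -12, -17, -17, -17, -17, -17, -17],
  claw=[1, 1, 1, 1, 1, 1, 1, 1],
)

```text
t: 2.82
eef_pos: [0.4812, 0.2484, 0.2999]
tool_rot: [0.0, 0.708, 0.706, -0.0]
contact_force: [0.9, 0.4, -0.8]
gripper_width: 1.002
grasp_force: 0.0
```

```bash
python3 - <<'E'
from h import *
import pickle
np.set_printoptions(precision=4,suppress=True)
o,p,Rm,a=st();print(o['t'],p,a)
m=bot.camera_model('wrist');im=bot.read_camera('wrist');cv2.imwrite('pics/w2.png',im[:,:,::-1]);pickle.dump(m,open('m2.pkl','wb'))
h=cv2.cvtColor(im,cv2.COLOR_RGB2HSV)
for nm,lo,hi in(('brass',(15,100,100),(28,255,255)),('black',(0,0,0),(179,255,45))):
    for c,s,l in blobs(mask(im,lo,hi),80):print(nm,c,s,onz('wrist',c,.034,m)[:2])
E
```

```text
2.8167 [0.4812 0.2484 0.2999] 89.77573038130352
brass [173.2  94.9] [151, 87, 45, 16, 338] [0.3788 0.3254]
brass [354.8  93.2] [334, 88, 43, 11, 292] [0.5916 0.3263]
brass [63.  96.7] [38, 90, 53, 14, 448] [0.2493 0.3239]
brass [278.7 120.9] [262, 105, 34, 32, 277] [0.5028 0.295 ]
brass [464.3 118.2] [449, 109, 37, 26, 360] [0.7243 0.2972]
black [167.7 140.3] [147, 135, 43, 11, 187] [0.3683 0.2726]
black [ 67.3 142. ] [42, 138, 50, 9, 242] [0.246  0.2711]
black [253.5 341.1] [0, 247, 512, 137, 34214] [ 0.4695 -0.0151]
```

View pics/w2.png

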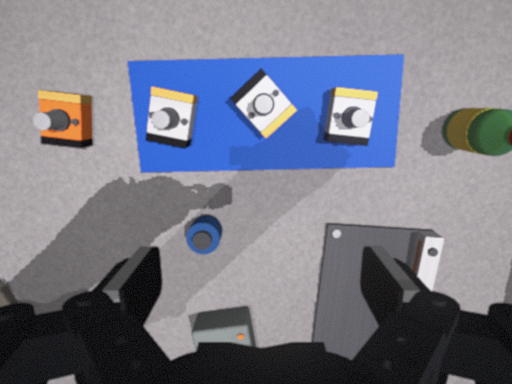

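The wrist view shows stems at about (163,119), (264,103) and (356,118). Brass points up (+y) on the outer two blocks and lower right on the middle one. The bed corner is at (328,223) and the bar end at (440,233).

```bash
python3 - <<'E'
from h import *
import pickle
np.set_printoptions(precision=4,suppress=True)
m=pickle.load(open('m2.pkl','rb'));im=cv2.imread('pics/w2.png')[:,:,::-1]
mk=mask(im,(105,120,40),(130,255,255));roi=np.zeros_like(mk);hull=cv2.convexHull(np.array([[128,60],[403,54],[397,167],[142,172]]));cv2.fillConvexPoly(roi,hull,255)
roi=cv2.erode(roi,np.ones((5,5)));x=cv2.bitwise_and(cv2.bitwise_not(mk),roi)
for c,s,l in blobs(x,300):
    pts=np.argwhere(l)[:,::-1].astype(float);w=np.array([onz('wrist',q,.034,m)[:2] for q in pts],np.float32);print('blk',c,s,cv2.minAreaRect(w))
b=mask(im,(15,100,100),(28,255,255))
for c,s,l in blobs(b,80):
    w=np.array([onz('wrist',q,.034,m)[:2] for q in np.argwhere(l)[:,::-1].astype(float)],np.float32);v=cv2.fitLine(w,cv2.DIST_L2,0,.01,.01).ravel();print('brass',c,np.degrees(np.arctan2(v[1],v[0])),cv2.minAreaRect(w))
for q in((163,119),(264,103),(356,118)):print('stem',onz('wrist',q,.069,m)[:2])
h1=R.from_quat([.976,.22,0,-.001]).as_matrix();a=np.radians(25.361);Rm=np.array([[np.cos(a),np.sin(a),0],[np.sin(a),-np.cos(a),0],[0,0,-1]])
CT=np.array([[0,1,0],[-.9647,0,-.2635],[-.2635,0,.9647]]);Rc=CT@Rm.T;T=np.eye(4);T[:3,:3]=Rc;T[:3,3]=-Rc@np.array([.6034,-.0854,.4379])
m1=dict(camera_matrix=m['camera_matrix'],camera_from_world=T)
for nm,q,z in(('bed+y',(72,38),.008),('bed-y',(299,168),.008),('bar-y in',(353,80),.033),('bar-y out',(368,63),.033),('btn',(154,224),.062),('btn',(154,224),.066),('cap',(244,253),.02)):print(nm,onz('wrist',q,z,m1)[:2])
for nm,q,z in(('bed+y',(328,223),.008),('bar+y in',(423,235),.033),('bar+y out',(442,235),.033)):print(nm,onz('wrist',q,z,m)[:2])
E
```

```text
blk [263.8 104.1] [231, 70, 67, 69, 2423] ((0.48480480909347534, 0.313769668340683), (0.05213497579097748, 0.06396615505218506), 42.11014938354492)
blk [170.5 116.1] [146, 86, 52, 61, 2500] ((0.3738826513290405, 0.2999328374862671), (0.06360795348882675, 0.05586099252104759), 78.33133697509766)
blk [350.  114.9] [324, 86, 55, 59, 2554] ((0.5876408815383911, 0.3003847897052765), (0.06413829326629639, 0.056241754442453384), 83.74613189697266)
brass [173.2  94.9] -11.520693 ((0.37893906235694885, 0.3253483474254608), (0.008642359636723995, 0.05195029452443123), 78.4041519165039)
brass [354.8  93.2] -6.2314262 ((0.5916597843170166, 0.32626622915267944), (0.00779686588793993, 0.04966038465499878), 83.5692138671875)
brass [63.  96.7] -6.457907 ((0.2504247725009918, 0.3233995735645294), (0.010838456451892853, 0.060570258647203445), 82.80047607421875)
brass [278.7 120.9] 42.07454 ((0.5025182962417603, 0.2946540415287018), (0.047787223011255264, 0.008027796633541584), 42.057212829589844)
brass [464.3 118.2] 34.348885 ((0.7254921793937683, 0.297381192445755), (0.040253184735774994, 0.026191487908363342), 58.47985076904297)
stem [0.3747 0.2993]
stem [0.485  0.3156]
stem [0.5853 0.2994]
bed+y [0.5761 0.1491]
bed-y [ 0.5522 -0.165 ]
bar-y in [ 0.6733 -0.1697]
bar-y out [ 0.6965 -0.1761]
btn [ 0.4238 -0.0291]
btn [ 0.4257 -0.0297]
cap [ 0.4168 -0.1485]
bed+y [0.5736 0.1556]
bar+y in [0.6941 0.1475]
bar+y out [0.7191 0.1474]
```

Emit:
send_rows(
  slide=[
    [9, 18, 30],
    [18, 36, 62],
    [26, 53, 95],
    [35, 70, 127],
    [43, 88, 158],
    [52, 105, 190],
    [52, 105, 190],
    [52, 105, 190],
  ],
  roll=[3, 6, 6, 6, 6, 6, 6, 6],
  claw=[1, 1, 1, 1, 1, 1, 1, 1],
)

```text
t: 3.53
eef_pos: [0.5848, 0.3008, 0.1073]
tool_rot: [-0.001, 0.744, 0.668, -0.002]
contact_force: [-0.0, -0.1, 1.0]
gripper_width: 1.0
grasp_force: 0.0
```

```bash
cat > w.py <<'E'
from h import *
import sys
np.set_printoptions(precision=4,suppress=True)
v=[float(x) for x in sys.argv[1:]];o,p,Rm,a=st();print(round(o['t'],2),p,'yaw',round(a,2),'f',o['contact_force'],'g',round(o['gripper_width'],3),'q1,7',o['q'][0],o['q'][6])
for i in range(0,len(v),4):
    print(to(*v[i:i+4],p=p,a=a));p=np.array(v[i:i+3]);a=v[i+3]
E
python3 w.py .5865 .300 .041 83.7 .5865 .3 .16 83.7 .6474 .0908 .16 -3.9 .6474 .0908 .0455 -3.9
```

```text
3.53 [0.5848 0.3008 0.1073] yaw 83.9 f [-0.0399 -0.0961  0.9924] g 1.0 q1,7 -0.2045692089735131 -0.9710471308877124
(array([-0.6,  1.8, 66.3]), np.float64(0.2))
(array([   0.,    0., -119.]), 0.0)
(array([-201.3,   83.5,   -0. ]), 87.6)
(array([  0. ,  -0. , 114.5]), 0.0)
```

Emit:
send_rows(
  slide=[
    [0, 1, 25],
    [0, 1.5, 50],
    [0, 1.5, 66],
    [0, 1.5, 66],
    [0, 1.5, 66],
    [0, 1.5, 66],
    [0, 1.5, 66],
    [0, 1.5, 66],
  ],
  roll=[0, 0, 0, 0, 0, 0, 0, 0],
  claw=[1, 1, 1, 0, 0, 0, 0, 0],
  force=40,
)

```text
t: 4.2
eef_pos: [0.5879, 0.3022, 0.046]
tool_rot: [0.0, 0.743, 0.669, 0.001]
contact_force: [0.4, 0.7, -0.0]
gripper_width: 0.299
grasp_force: 0.0
```

Emit:
send_rows(
  slide=[
    [0, 0, 0],
    [0, 0, 0],
    [0, 0, 0],
    [0, 0, -20],
    [0, 0, -45],
    [0, 0, -75],
    [0, 0, -105],
    [0, 0, -119],
  ],
  roll=[0, 0, 0, 0, 0, 0, 0, 0],
  claw=[0, 0, 0, 0, 0, 0, 0, 0],
)

```text
t: 4.87
eef_pos: [0.5878, 0.3027, 0.1666]
tool_rot: [0.0, 0.743, 0.669, 0.002]
contact_force: [0.6, 1.6, -2.5]
gripper_width: 0.218
grasp_force: 40.1
```

```bash
python3 w.py .6474 .0908 .16 -3.9; python3 - <<'E'
from h import *
for n in('wrist',):cv2.imwrite('pics/w3.png',bot.read_camera(n)[:,:,::-1])
E
```

```text
4.87 [0.5878 0.3027 0.1666] yaw 83.97 f [ 0.5718  1.5944 -2.5307] g 0.218 q1,7 -0.18670251492454681 -0.9395289144151886
(array([-204.5,   81.6,    6.6]), np.float64(87.9))
```

View pics/w3.png

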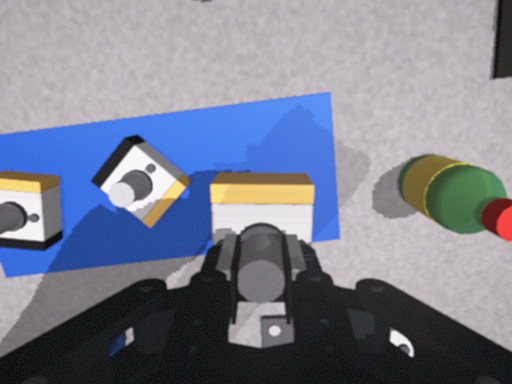

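Block C is held squarely, with its brass edge level at row 173 and the stem at (262,265).

Emit:
send_rows(
  slide=[
    [-15, 6, 0],
    [-45, 18, 0],
    [-80, 32, 0],
    [-115, 46, 0],
    [-150, 60, 0],
    [-180, 72, 0],
    [-198, 79, 0],
    [-204.5, 82, 0],
  ],
  roll=[6, 13, 20, 27, 34, 41, 48, 55],
  claw=[0, 0, 0, 0, 0, 0, 0, 0],
)

```text
t: 5.58
eef_pos: [0.6469, 0.083, 0.1607]
tool_rot: [0.002, 0.97, 0.244, -0.002]
contact_force: [0.2, -1.0, -4.3]
gripper_width: 0.215
grasp_force: 40.0
```

Emit:
send_rows(
  slide=[
    [0, 0, 0],
    [0, 0, 5],
    [0, 0, 20],
    [0, 0, 40],
    [0, 0, 60],
    [0, 0, 80],
    [0, 0, 90],
    [0, 0, 90],
  ],
  roll=[7, 14, 21, 28, 33, 33, 33, 33],
  claw=[0, 0, 0, 0, 0, 0, 0, 0],
)

```text
t: 6.25
eef_pos: [0.6439, 0.0891, 0.0689]
tool_rot: [0.001, 0.999, -0.035, -0.004]
contact_force: [-0.9, -0.3, -3.2]
gripper_width: 0.218
grasp_force: 40.0
```

```bash
python3 w.py .6474 .0908 .050 -3.9
```

```text
6.25 [0.6439 0.0891 0.0689] yaw -3.98 f [-0.888  -0.2987 -3.1557] g 0.218 q1,7 -0.121711525906622 -1.976075889021848
(array([ 3.4, -1.9, 18.9]), np.float64(-0.1))
```

Emit:
send_rows(
  slide=[
    [0, -1, 6],
    [0, -2, 12],
    [0, -2, 15],
    [0, -2, 17],
    [0, -2, 18],
    [0, -2, 19],
    [0, -2, 19],
    [0, -2, 19],
  ],
  roll=[0, 0, 0, 0, 0, 0, 0, 0],
  claw=[0, 0, 0, 0, 0, 0, 0, 0],
)

```text
t: 6.92
eef_pos: [0.6473, 0.0917, 0.0544]
tool_rot: [-0.0, 0.999, -0.035, 0.0]
contact_force: [-0.0, -0.8, -3.3]
gripper_width: 0.216
grasp_force: 40.0
```

Emit:
send_rows(
  slide=[
    [2, 0, 0],
    [4, 0, 0],
    [6, 0, 0],
    [8, 0, 0],
    [8, 0, 0],
    [8, 0, 0],
    [8, 0, 0],
    [8, 0, 0],
  ],
  roll=[0, 0, 0, 0, 0, 0, 0, 0],
  claw=[0, 0, 0, 0, 0, 0, 0, 0],
)

```text
t: 7.58
eef_pos: [0.655, 0.0912, 0.054]
tool_rot: [0.0, 0.999, -0.035, -0.0]
contact_force: [-0.2, -0.7, -3.3]
gripper_width: 0.218
grasp_force: 40.0
```

Emit:
send_rows(
  slide=[
    [0, 0, 1],
    [0, 0, 2],
    [0, 0, 3],
    [0, 0, 4],
    [0, 0, 4.5],
    [0, 0, 5],
    [0, 0, 5],
    [0, 0, 5],
  ],
  roll=[0, 0, 0, 0, 0, 0, 0, 0],
  claw=[0, 0, 0, 0, 0, 0, 0, 0],
)

```text
t: 8.25
eef_pos: [0.6551, 0.091, 0.0497]
tool_rot: [0.0, 0.999, -0.035, 0.0]
contact_force: [-4.0, -1.8, 5.8]
gripper_width: 0.218
grasp_force: 40.8
```

Emit:
send_rows(
  slide=[
    [1, 0, 0],
    [2, 0, 0],
    [3, 0, 0],
    [4, 0, 0],
    [4, 0, 0],
    [4, 0, 0],
    [4, 0, 0],
    [4, 0, 0],
  ],
  roll=[0, 0, 0, 0, 0, 0, 0, 0],
  claw=[0, 0, 0, 0, 0, 0, 0, 0],
)

```text
t: 8.92
eef_pos: [0.6587, 0.091, 0.0497]
tool_rot: [0.0, 0.999, -0.035, -0.0]
contact_force: [-5.4, -2.2, 5.5]
gripper_width: 0.22
grasp_force: 40.9
```

Emit:
send_rows(
  slide=[
    [0.5, 0, -0.5],
    [1, 0, -0.5],
    [2, 0, -0.5],
    [3, 0, -0.5],
    [4, 0, -0.5],
    [4, 0, -0.5],
    [4, 0, -0.5],
    [4, 0, -0.5],
  ],
  roll=[0, 0, 0, 0, 0, 0, 0, 0],
  claw=[0, 0, 0, 0, 0, 0, 0, 0],
)

```text
t: 9.58
eef_pos: [0.6632, 0.0908, 0.0497]
tool_rot: [-0.0, 0.999, -0.035, 0.0]
contact_force: [-3.3, 0.2, 5.2]
gripper_width: 0.217
grasp_force: 40.7
```

Emit:
send_rows(
  slide=[
    [0.5, 0, 0],
    [1, 0, 0],
    [2, 0, 0],
    [3, 0, 0],
    [4, 0, 0],
    [4, 0, 0],
    [4, 0, 0],
    [4, 0, 0],
  ],
  roll=[0, 0, 0, 0, 0, 0, 0, 0],
  claw=[0, 0, 0, 0, 0, 0, 0, 0],
)

```text
t: 10.25
eef_pos: [0.6641, 0.0907, 0.0497]
tool_rot: [0.0, 0.999, -0.035, -0.003]
contact_force: [-14.0, -0.6, 14.2]
gripper_width: 0.22
grasp_force: 41.7
```

Emit:
send_rows(
  slide=[
    [0, 0, 0],
    [0, 0, 0],
    [0, 0, 0],
    [-2, 0, 0],
    [-2, 0, -30],
    [-2, 0, -70],
    [-2, 0, -105],
    [-2, 0, -110],
  ],
  roll=[0, 0, 0, 0, 0, 0, 0, 0],
  claw=[0.6, 0.8, 1, 1, 1, 1, 1, 1],
)

```text
t: 10.92
eef_pos: [0.6693, 0.0912, 0.1668]
tool_rot: [-0.001, 0.999, -0.035, 0.006]
contact_force: [1.6, 0.8, 0.8]
gripper_width: 1.003
grasp_force: 0.0
```

```bash
python3 w.py .4855 .3145 .11 42.1 ; python3 w.py .535 .26 .25 42.1
```

```text
10.92 [0.6693 0.0912 0.1668] yaw -4.06 f [1.627  0.7767 0.7701] g 1.003 q1,7 -0.11207772609952513 -1.9504743034020433
(array([-199.1, -209.7,   56.8]), np.float64(-46.2))
10.92 [0.6693 0.0912 0.1668] yaw -4.06 f [1.627  0.7767 0.7701] g 1.003 q1,7 -0.11207772609952513 -1.9504743034020433
(array([-145.9, -158.8,  -83.2]), np.float64(-46.2))
```

Emit:
send_rows(
  slide=[
    [-15, -16, 0],
    [-45, -48, 0],
    [-75, -80, 5],
    [-105, -112, 15],
    [-135, -142, 25],
    [-165, -174, 32],
    [-190, -200, 37],
    [-199, -209.5, 37],
  ],
  roll=[-6, -12, -18, -24, -30, -36, -42, -46],
  claw=[1, 1, 1, 1, 1, 1, 1, 1],
)

```text
t: 11.58
eef_pos: [0.4767, 0.3179, 0.1217]
tool_rot: [-0.001, 0.932, 0.363, -0.001]
contact_force: [-0.2, 1.1, -0.5]
gripper_width: 1.003
grasp_force: 0.0
```

Emit:
send_rows(
  slide=[
    [0, 0, 0],
    [0, 0, 0],
    [0, 0, 20],
    [0, 0, 40],
    [0, 0, 50],
    [0, 0, 50],
    [0, 0, 50],
    [0, 0, 50],
  ],
  roll=[0, 0, 0, 0, 0, 0, 0, 0],
  claw=[1, 1, 1, 1, 1, 1, 1, 1],
)

```text
t: 12.25
eef_pos: [0.4824, 0.3133, 0.0734]
tool_rot: [-0.0, 0.934, 0.357, 0.001]
contact_force: [-0.7, 0.2, -0.8]
gripper_width: 0.998
grasp_force: 0.0
```

```bash
python3 w.py .4855 .3145 .041 42.1;python3 - <<'E'
from h import *
cv2.imwrite('pics/w4.png',bot.read_camera('wrist')[:,:,::-1])
E
```

```text
12.25 [0.4824 0.3133 0.0734] yaw 41.89 f [-0.7396  0.2031 -0.8426] g 0.998 q1,7 -0.38857565996042787 -1.773619597246214
(array([ 3.1,  1.2, 32.4]), np.float64(-0.2))
```

View pics/w4.png

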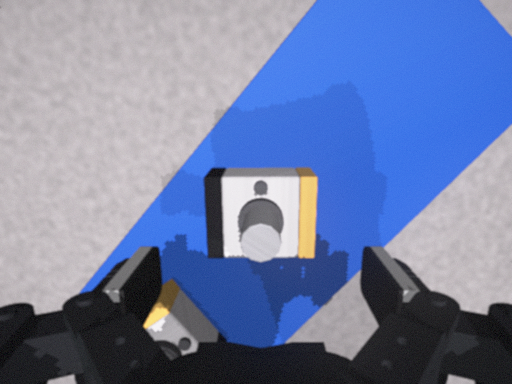

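Block M is centred at (262,243), square to the tool, with its brass end to the right.

Emit:
send_rows(
  slide=[
    [2, 1, 15],
    [3, 1, 28],
    [3, 1, 32],
    [3, 1, 32],
    [3, 1, 32],
    [3, 1, 32],
    [3, 1, 32],
    [3, 1, 32],
  ],
  roll=[0, 0, 0, 0, 0, 0, 0, 0],
  claw=[1, 1, 1, 0.6, 0.2, 0, 0, 0],
)

```text
t: 12.97
eef_pos: [0.4845, 0.3149, 0.0411]
tool_rot: [-0.0, 0.934, 0.358, 0.0]
contact_force: [-0.3, -0.1, -0.3]
gripper_width: 0.3
grasp_force: 0.0
```

Emit:
send_rows(
  slide=[
    [0, 0, 0],
    [0, 0, 0],
    [0, 0, 0],
    [0, 0, 0],
    [0, 0, 0],
    [0, 0, 0],
    [0, 0, 0],
    [0, 0, 0],
  ],
  roll=[0, 0, 0, 0, 0, 0, 0, 0],
  claw=[0, 0, 0, 0, 0, 0, 0, 0],
)

```text
t: 13.63
eef_pos: [0.4844, 0.315, 0.041]
tool_rot: [-0.0, 0.934, 0.358, 0.0]
contact_force: [-1.2, -0.1, 5.6]
gripper_width: 0.221
grasp_force: 39.1
```

```bash
python3 w.py .4855 .3145 .16 42.1 .6473 -.0083 .16 86.1
```

```text
13.63 [0.4844 0.315  0.041 ] yaw 41.97 f [-1.2408 -0.1221  5.6025] g 0.221 q1,7 -0.40545093445452796 -1.7949820629593647
(array([   0.5,    1.1, -119. ]), np.float64(-0.1))
(array([-96.4, 348. ,  -0. ]), -44.0)
```

Emit:
send_rows(
  slide=[
    [0, 0, -15],
    [0, 0, -45],
    [0, 0, -75],
    [-4, 15, -100],
    [-12, 43, -115],
    [-21, 77, -119],
    [-31, 112, -119],
    [-40, 145, -119],
  ],
  roll=[0, 0, 0, 0, 0, 0, 0, 0],
  claw=[0, 0, 0, 0, 0, 0, 0, 0],
)

```text
t: 14.3
eef_pos: [0.5518, 0.178, 0.1596]
tool_rot: [0.0, 0.934, 0.358, -0.0]
contact_force: [0.0, -0.9, -3.0]
gripper_width: 0.219
grasp_force: 39.7
```

Emit:
send_rows(
  slide=[
    [-9, 33, 0],
    [-18, 66, 0],
    [-28, 100, 0],
    [-37, 133, 0],
    [-45, 165, 0],
    [-52, 188, 0],
    [-56, 202, 0],
    [-56, 204, 0],
  ],
  roll=[-6, -12, -18, -24, -30, -36, -42, -44],
  claw=[0, 0, 0, 0, 0, 0, 0, 0],
)

```text
t: 14.97
eef_pos: [0.6466, -0.0148, 0.158]
tool_rot: [0.0, 0.732, 0.681, -0.001]
contact_force: [0.8, -0.8, -2.2]
gripper_width: 0.217
grasp_force: 39.6
```

Emit:
send_rows(
  slide=[
    [0, 0, 0],
    [0, 0, 15],
    [0, 0, 40],
    [0, 0, 65],
    [0, 0, 85],
    [0, 0, 95],
    [0, 0, 95],
    [0, 0, 95],
  ],
  roll=[0, 0, 0, 0, 0, 0, 0, 0],
  claw=[0, 0, 0, 0, 0, 0, 0, 0],
)

```text
t: 15.63
eef_pos: [0.646, -0.0083, 0.0645]
tool_rot: [-0.0, 0.731, 0.682, -0.0]
contact_force: [0.5, -0.1, -2.4]
gripper_width: 0.223
grasp_force: 39.5
```

```bash
python3 w.py .6473 -.0083 .0455 86.1;python3 - <<'E'
from h import *
cv2.imwrite('pics/w5.png',bot.read_camera('wrist')[:,:,::-1])
E
```

```text
15.63 [ 0.646  -0.0083  0.0645] yaw 85.98 f [ 0.5286 -0.1379 -2.3924] g 0.223 q1,7 0.24007382253241033 -0.44946041850117574
(array([ 0.1,  1.3, 19. ]), np.float64(-0.1))
```

View pics/w5.png

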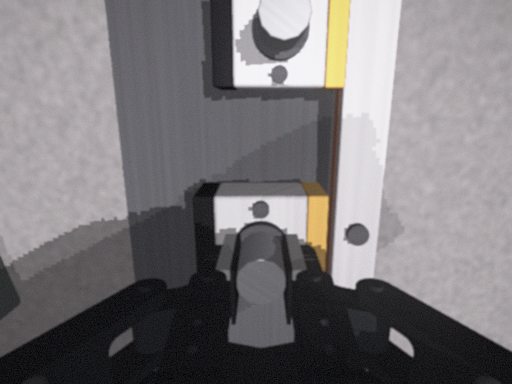

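Block C stands at the bar, brass at (337,40), and held block M is square to the bar with its brass at (315,200). I lower it and push along tool +y.

Emit:
send_rows(
  slide=[
    [0, 0, 6],
    [0, 0, 12],
    [0, 0, 15],
    [0, 0, 17],
    [0, 0, 18],
    [0, 0, 19],
    [0, 0, 19],
    [0, 0, 19],
  ],
  roll=[0, 0, 0, 0, 0, 0, 0, 0],
  claw=[0, 0, 0, 0, 0, 0, 0, 0],
)

```text
t: 16.35
eef_pos: [0.6463, -0.009, 0.0457]
tool_rot: [0.0, 0.732, 0.682, 0.0]
contact_force: [0.4, -0.1, -2.3]
gripper_width: 0.221
grasp_force: 39.5
```

Emit:
send_rows(
  slide=[
    [0, 1, 0],
    [0, 3, 0],
    [0, 5, 0],
    [0, 6, 0],
    [0, 7, 0],
    [0, 8, 0],
    [0, 8, 0],
    [0, 8, 0],
  ],
  roll=[0, 0, 0, 0, 0, 0, 0, 0],
  claw=[0, 0, 0, 0, 0, 0, 0, 0],
)

```text
t: 17.02
eef_pos: [0.6542, -0.0095, 0.0455]
tool_rot: [-0.0, 0.732, 0.682, -0.0]
contact_force: [-0.2, 0.5, -2.1]
gripper_width: 0.219
grasp_force: 39.5
```

Emit:
send_rows(
  slide=[
    [0, 0.5, 0],
    [0, 1, 0],
    [0, 1.5, 0],
    [0, 2, 0],
    [0, 2.5, 0],
    [0, 3, 0],
    [0, 3, 0],
    [0, 3, 0],
  ],
  roll=[0, 0, 0, 0, 0, 0, 0, 0],
  claw=[0, 0, 0, 0, 0, 0, 0, 0],
)

```text
t: 17.68
eef_pos: [0.655, -0.0095, 0.0454]
tool_rot: [-0.001, 0.731, 0.682, -0.002]
contact_force: [-8.5, -0.5, 3.3]
gripper_width: 0.219
grasp_force: 40.4
```

Emit:
send_rows(
  slide=[
    [0, 0, 0.5],
    [0, 0, 1],
    [0, 0.5, 1],
    [0, 1, 1],
    [0, 1.5, 1],
    [0, 1.5, 1],
    [0, 1.5, 1],
    [0, 1.5, 1],
  ],
  roll=[0, 0, 0, 0, 0, 0, 0, 0],
  claw=[0, 0, 0, 0, 0, 0, 0, 0],
)

```text
t: 18.35
eef_pos: [0.655, -0.0095, 0.0453]
tool_rot: [-0.002, 0.731, 0.682, -0.003]
contact_force: [-15.8, -0.1, 14.9]
gripper_width: 0.219
grasp_force: 41.5
```

Emit:
send_rows(
  slide=[
    [0, -1.5, 0],
    [0, -2.5, -0.5],
    [0, -2.5, -0.5],
    [0, -2.5, -1],
    [0, -2.5, -25],
    [0, -2.5, -60],
    [0, -2.5, -100],
    [0, -2.5, -110],
  ],
  roll=[0, 0, 0, 0, 0, 0, 0, 0],
  claw=[0, 0.5, 0.8, 1, 1, 1, 1, 1],
)

```text
t: 19.02
eef_pos: [0.6602, -0.009, 0.1613]
tool_rot: [0.003, 0.732, 0.682, 0.004]
contact_force: [1.7, 2.4, 2.0]
gripper_width: 1.0
grasp_force: 0.0
```

```bash
python3 w.py .3745 .2995 .12 78.4
```

```text
19.02 [ 0.6602 -0.009   0.1613] yaw 85.96 f [1.7299 2.3559 1.9745] g 1.0 q1,7 0.26792428074555275 -0.39399763937862586
(array([ 287.6, -306.8,   41.3]), np.float64(7.6))
```

Emit:
send_rows(
  slide=[
    [15, -16, 0],
    [40, -43, 0],
    [66, -71, 0],
    [92, -98, 0],
    [118, -126, 0],
    [144, -153, 0],
    [170, -181, 0],
    [195, -208, 0],
  ],
  roll=[0, 0, 0, 0, 0, 0, 0, 0],
  claw=[1, 1, 1, 1, 1, 1, 1, 1],
)

```text
t: 19.68
eef_pos: [0.4617, 0.2011, 0.1551]
tool_rot: [0.0, 0.732, 0.682, 0.001]
contact_force: [0.4, 1.0, -0.3]
gripper_width: 1.003
grasp_force: 0.0
```

Emit:
send_rows(
  slide=[
    [22, -23, 5],
    [44, -47, 10],
    [66, -71, 20],
    [86, -92, 30],
    [92, -98, 38],
    [92, -98, 41],
    [92, -98, 41],
    [92, -98, 41],
  ],
  roll=[2, 4, 6, 8, 8, 8, 8, 8],
  claw=[1, 1, 1, 1, 1, 1, 1, 1],
)

```text
t: 20.35
eef_pos: [0.3723, 0.2975, 0.1137]
tool_rot: [0.0, 0.778, 0.629, 0.0]
contact_force: [0.8, 0.0, 0.2]
gripper_width: 0.994
grasp_force: 0.0
```

```bash
python3 w.py .3745 .2995 .041 78.4;python3 - <<'E'
from h import *
m=bot.camera_model('wrist');im=bot.read_camera('wrist')
for c,s,l in blobs(mask(im,(15,100,100),(28,255,255)),300):
    w=np.array([onz('wrist',q,.034,m)[:2] for q in np.argwhere(l)[:,::-1].astype(float)],np.float32);print(c,s,cv2.minAreaRect(w))
E
```

```text
20.35 [0.3723 0.2975 0.1137] yaw 77.89 f [0.801  0.0297 0.1992] g 0.994 q1,7 -0.2968892453894517 -1.3066289380054916
(array([ 2.4,  1.7, 72.7]), np.float64(-0.5))
[258.  159.7] [222, 151, 73, 18, 1282] ((0.37700679898262024, 0.32757672667503357), (0.011480845510959625, 0.04858879745006561), 77.85688781738281)
[ 80.7 198.5] [38, 185, 85, 27, 1564] ((0.2509809732437134, 0.3266904652118683), (0.014841824769973755, 0.060020700097084045), 83.1391830444336)
[ 85.6 217.5] [49, 209, 60, 22, 518] ((0.24419733881950378, 0.3112686574459076), (0.015187191776931286, 0.04212263599038124), 82.59904479980469)
```

Emit:
send_rows(
  slide=[
    [1, 0.5, 25],
    [2, 0.5, 50],
    [2, 0.5, 65],
    [2, 0.5, 72],
    [2, 0.5, 72],
    [2, 0.5, 72],
    [2, 0.5, 72],
    [2, 0.5, 72],
  ],
  roll=[0, 0, 0, 0, 0, 0, 0, 0],
  claw=[1, 1, 1, 0.8, 0.4, 0, 0, 0],
)

```text
t: 21.07
eef_pos: [0.3729, 0.3004, 0.0426]
tool_rot: [0.0, 0.777, 0.629, 0.001]
contact_force: [-0.3, 1.2, 0.5]
gripper_width: 0.297
grasp_force: 0.0
```

Emit:
send_rows(
  slide=[
    [0, 0, 0],
    [0, 0, 0],
    [0, 0, 0],
    [0, 0, 0],
    [0, 0, 0],
    [0, 0, 0],
    [0, 0, 0],
    [0, 0, 0],
  ],
  roll=[0, 0, 0, 0, 0, 0, 0, 0],
  claw=[0, 0, 0, 0, 0, 0, 0, 0],
)

```text
t: 21.73
eef_pos: [0.3725, 0.3005, 0.0424]
tool_rot: [0.0, 0.777, 0.629, 0.001]
contact_force: [-1.2, -0.6, 7.2]
gripper_width: 0.222
grasp_force: 40.2
```

```bash
python3 w.py .3745 .2995 .16 77.9 .6405 -.108 .16 -3.9
```

```text
21.73 [0.3725 0.3005 0.0424] yaw 77.98 f [-1.1796 -0.6431  7.1562] g 0.222 q1,7 -0.3743345602172669 -1.41771111754871
(array([  -0.5,    2.1, -117.6]), np.float64(0.1))
(array([-342.7,  345.5,   -0. ]), 81.8)
```

Emit:
send_rows(
  slide=[
    [0, 0, -15],
    [0, 0, -45],
    [0, 0, -75],
    [0, 0, -100],
    [-8, 8, -114],
    [-22, 22, -118],
    [-40, 40, -118],
    [-60, 60, -118],
  ],
  roll=[0, 0, 0, 0, 0, 0, 0, 0],
  claw=[0, 0, 0, 0, 0, 0, 0, 0],
)

```text
t: 22.4
eef_pos: [0.418, 0.2285, 0.16]
tool_rot: [0.0, 0.777, 0.63, 0.0]
contact_force: [0.1, -0.2, -4.0]
gripper_width: 0.219
grasp_force: 40.1
```

Emit:
send_rows(
  slide=[
    [-25, 25, 0],
    [-50, 51, 0],
    [-75, 76, 0],
    [-100, 102, 0],
    [-125, 127, 0],
    [-150, 153, 0],
    [-175, 178, 0],
    [-200, 203, 0],
  ],
  roll=[0, 0, 0, 0, 0, 0, 0, 0],
  claw=[0, 0, 0, 0, 0, 0, 0, 0],
)

```text
t: 23.07
eef_pos: [0.5749, -0.0111, 0.159]
tool_rot: [-0.0, 0.777, 0.629, -0.001]
contact_force: [1.3, 1.1, -4.0]
gripper_width: 0.215
grasp_force: 40.0
```

Emit:
send_rows(
  slide=[
    [-20, 20, 0],
    [-40, 40, 0],
    [-58, 59, 0],
    [-72, 73, 0],
    [-80, 81, 0],
    [-83, 84, 0],
    [-83, 84, 0],
    [-83, 84, 0],
  ],
  roll=[6, 13, 20, 27, 34, 41, 48, 54],
  claw=[0, 0, 0, 0, 0, 0, 0, 0],
)

```text
t: 23.73
eef_pos: [0.639, -0.1084, 0.1585]
tool_rot: [-0.0, 0.979, 0.204, -0.001]
contact_force: [-0.3, 0.6, -3.8]
gripper_width: 0.22
grasp_force: 40.0
```

Emit:
send_rows(
  slide=[
    [0, 0, 0],
    [0, 0, 10],
    [0, 0, 30],
    [0, 0, 55],
    [0, 0, 80],
    [0, 0, 92],
    [0, 0, 92],
    [0, 0, 92],
  ],
  roll=[7, 14, 21, 27, 28, 28, 28, 28],
  claw=[0, 0, 0, 0, 0, 0, 0, 0],
)

```text
t: 24.4
eef_pos: [0.6394, -0.1077, 0.0672]
tool_rot: [-0.0, 0.999, -0.035, -0.001]
contact_force: [1.1, -0.2, -2.9]
gripper_width: 0.218
grasp_force: 39.8
```

```bash
python3 w.py .6405 -.108 .0465 -3.9
```

```text
24.4 [ 0.6394 -0.1077  0.0672] yaw -3.97 f [ 1.1331 -0.2357 -2.8511] g 0.218 q1,7 0.14409002324135675 -1.6370987390884617
(array([ 1.1,  0.2, 20.7]), np.float64(-0.1))
```

Emit:
send_rows(
  slide=[
    [0, 0, 6],
    [0, 0, 12],
    [0, 0, 16],
    [0, 0, 18],
    [0, 0, 20],
    [0, 0, 21],
    [0, 0, 21],
    [0, 0, 21],
  ],
  roll=[0, 0, 0, 0, 0, 0, 0, 0],
  claw=[0, 0, 0, 0, 0, 0, 0, 0],
)

```text
t: 25.07
eef_pos: [0.6401, -0.1079, 0.0468]
tool_rot: [0.0, 0.999, -0.035, 0.0]
contact_force: [-0.7, 0.8, -4.0]
gripper_width: 0.219
grasp_force: 39.9
```

Emit:
send_rows(
  slide=[
    [1, 0, 0],
    [3, 0, 0],
    [5, 0, 0],
    [6, 0, 0],
    [7, 0, 0],
    [8, 0, 0],
    [8, 0, 0],
    [8, 0, 0],
  ],
  roll=[0, 0, 0, 0, 0, 0, 0, 0],
  claw=[0, 0, 0, 0, 0, 0, 0, 0],
)

```text
t: 25.73
eef_pos: [0.6481, -0.1084, 0.0467]
tool_rot: [-0.0, 0.999, -0.035, 0.0]
contact_force: [-0.0, -0.5, -1.7]
gripper_width: 0.218
grasp_force: 40.1
```

Emit:
send_rows(
  slide=[
    [0.5, 0, 0],
    [1, 0, 0],
    [1.5, 0, 0],
    [2, 0, 0],
    [2.5, 0, 0],
    [3, 0, 0],
    [3, 0, 0],
    [3, 0, 0],
  ],
  roll=[0, 0, 0, 0, 0, 0, 0, 0],
  claw=[0, 0, 0, 0, 0, 0, 0, 0],
)

```text
t: 26.4
eef_pos: [0.6485, -0.1083, 0.0466]
tool_rot: [-0.0, 0.999, -0.035, -0.002]
contact_force: [-9.7, 1.8, 8.2]
gripper_width: 0.219
grasp_force: 41.1
```

Emit:
send_rows(
  slide=[
    [0.5, 0, 0],
    [1, 0, 0],
    [1.5, 0, 0.5],
    [2, 0, 0.5],
    [2, 0, 0.5],
    [2, 0, 0.5],
    [2, 0, 0.5],
    [2, 0, 0.5],
  ],
  roll=[0, 0, 0, 0, 0, 0, 0, 0],
  claw=[0, 0, 0, 0, 0, 0, 0, 0],
)

```text
t: 27.07
eef_pos: [0.6486, -0.1082, 0.0466]
tool_rot: [-0.0, 0.999, -0.035, -0.004]
contact_force: [-17.4, 3.2, 16.8]
gripper_width: 0.218
grasp_force: 42.1
```

Emit:
send_rows(
  slide=[
    [-1, 0, 0],
    [-2, 0, -0.5],
    [-2, 0, -0.5],
    [-2, 0, -1],
    [-2, 0, -25],
    [-2, 0, -60],
    [-2, 0, -100],
    [-2, 0, -140],
  ],
  roll=[0, 0, 0, 0, 0, 0, 0, 0],
  claw=[0, 0.5, 0.8, 1, 1, 1, 1, 1],
)

```text
t: 27.73
eef_pos: [0.651, -0.1086, 0.1873]
tool_rot: [-0.0, 0.999, -0.035, -0.0]
contact_force: [0.1, -0.0, -0.0]
gripper_width: 0.998
grasp_force: 0.0
```

```bash
python3 w.py .56 -.01 .30 -3.9 .424 -.029 .12 -3.9
```

```text
27.73 [ 0.651  -0.1086  0.1873] yaw -4.03 f [ 0.0753 -0.0071 -0.002 ] g 0.998 q1,7 0.14749871813119642 -1.6188223004275848
(array([ -97.7,  -92. , -112.7]), np.float64(-0.1))
(array([-134.4,   28.2,  180. ]), 0.0)
```

Move to a viewing pose above the fixture.

Emit:
send_rows(
  slide=[
    [-16, -15, -15],
    [-32, -30, -35],
    [-49, -46, -55],
    [-65, -61, -75],
    [-81, -76, -95],
    [-97, -92, -112],
    [-97, -92, -112],
    [-97, -92, -112],
  ],
  roll=[0, 0, 0, 0, 0, 0, 0, 0],
  claw=[1, 1, 1, 1, 1, 1, 1, 1],
)

```text
t: 28.4
eef_pos: [0.5613, -0.0089, 0.2997]
tool_rot: [-0.0, 0.999, -0.034, 0.002]
contact_force: [0.8, -0.4, -0.4]
gripper_width: 0.998
grasp_force: 0.0
```

```bash
cat > look.py <<'E'
from h import *
import sys
m=bot.camera_model('wrist');im=bot.read_camera('wrist');cv2.imwrite(sys.argv[1],im[:,:,::-1])
for c,s,l in blobs(mask(im,(15,100,100),(28,255,255)),150):
    w=np.array([onz('wrist',q,.038,m)[:2] for q in np.argwhere(l)[:,::-1].astype(float)],np.float32);r=cv2.minAreaRect(w);print('brass',c,s[:4],np.round(r[0],4),np.round(r[1],4),round(r[2],1))
for c,s,l in blobs(mask(im,(55,120,60),(75,255,255)),100):print('green',c,s,onz('wrist',c,.065,m)[:2])
E
python3 look.py pics/w6.png; python3 w.py .424 -.029 .12 -3.9
```

```text
brass [167.5  56.5] [145, 53, 46, 8] [0.688  0.0876] [0.0512 0.0074] 86.1
brass [255.4  56.5] [233, 53, 46, 8] [ 0.6812 -0.0116] [0.0509 0.0074] 86.1
brass [341.9  56.9] [320, 53, 46, 9] [ 0.674  -0.1097] [0.0512 0.0084] 86.1
green [476.4 193.8] [427, 67, 85, 241, 16384] [ 0.51066219 -0.25880435]
green [282.2 274.2] [270, 261, 26, 26, 477] [ 0.42236424 -0.02666002]
28.45 [ 0.5611 -0.0102  0.2985] yaw -4.01 f [-0.444  -0.4278  0.0691] g 1.0 q1,7 0.03631240611581004 -1.7717885596385563
(array([-135.5,   28.4,  178.5]), np.float64(-0.1))
```

View pics/w6.png

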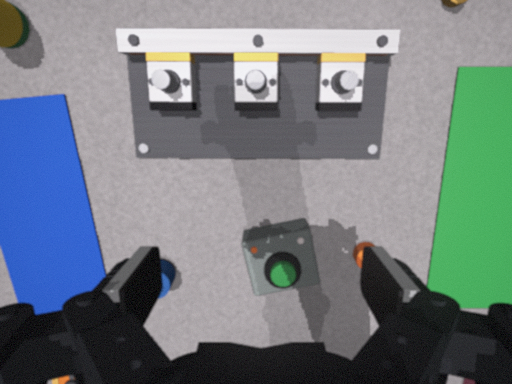

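All three blocks are flush, with brass strips in row 56 at columns 167, 255 and 342, parallel to the bar. The button is at (282,274). Now I press it.

Emit:
send_rows(
  slide=[
    [-17, 3, 25],
    [-34, 7, 50],
    [-50, 10, 75],
    [-67, 14, 100],
    [-84, 17, 125],
    [-101, 20, 150],
    [-118, 24, 170],
    [-133.5, 27, 180],
  ],
  roll=[0, 0, 0, 0, 0, 0, 0, 0],
  claw=[0, 0, 0, 0, 0, 0, 0, 0],
)

```text
t: 29.12
eef_pos: [0.4228, -0.0289, 0.1149]
tool_rot: [0.0, 0.999, -0.036, -0.002]
contact_force: [-0.2, 0.5, 0.6]
gripper_width: -0.001
grasp_force: 0.0
```

Emit:
send_rows(
  slide=[
    [0, 0, 5],
    [0, 0, 15],
    [0, 0, 25],
    [0, 0, 30],
    [0, 0, 35],
    [0, 0, 35],
    [0, 0, 35],
    [0, 0, 35],
  ],
  roll=[0, 0, 0, 0, 0, 0, 0, 0],
  claw=[0, 0, 0, 0, 0, 0, 0, 0],
)

```text
t: 29.78
eef_pos: [0.426, -0.0276, 0.0833]
tool_rot: [-0.0, 0.999, -0.035, 0.0]
contact_force: [0.2, -0.2, 0.8]
gripper_width: -0.001
grasp_force: 0.0
```

```bash
python3 w.py .425 -.028 .07 -3.9; python3 look.py pics/w7.png
```

```text
29.78 [ 0.426  -0.0276  0.0833] yaw -4.04 f [ 0.2337 -0.1905  0.7934] g -0.001 q1,7 0.05567876984135043 -1.806920706962554
(array([-1. ,  0.5, 13.3]), np.float64(-0.1))
green [258.  228.2] [228, 211, 63, 38, 1314] [ 0.43138113 -0.02697755]
```

Emit:
send_rows(
  slide=[
    [0, 0, 3],
    [0, 0, 6],
    [0, 0, 9],
    [0, 0, 11],
    [0, 0, 13],
    [0, 0, 14],
    [0, 0, 14],
    [0, 0, 14],
  ],
  roll=[0, 0, 0, 0, 0, 0, 0, 0],
  claw=[0, 0, 0, 0, 0, 0, 0, 0],
)

```text
t: 30.5
eef_pos: [0.4254, -0.0275, 0.0691]
tool_rot: [0.0, 0.999, -0.035, -0.0]
contact_force: [-1.4, -0.3, 3.0]
gripper_width: 0.003
grasp_force: 1.5
```

Emit:
send_rows(
  slide=[
    [0, 0, 1],
    [0, 0, 2],
    [0, 0, 3],
    [0, 0, 4],
    [0, 0, 4],
    [0, 0, 4],
    [0, 0, 4],
    [0, 0, 4],
  ],
  roll=[0, 0, 0, 0, 0, 0, 0, 0],
  claw=[0, 0, 0, 0, 0, 0, 0, 0],
)

```text
t: 31.17
eef_pos: [0.4254, -0.0276, 0.0658]
tool_rot: [0.0, 0.999, -0.035, -0.0]
contact_force: [-4.8, 0.4, 17.2]
gripper_width: -0.0
grasp_force: 8.9
```

The button bottomed out at 17 N. I release it and go to block L to turn it.

Emit:
send_rows(
  slide=[
    [0, 0, -6],
    [0, 0, -20],
    [0, 0, -40],
    [0, 0, -60],
    [28, 8, -70],
    [60, 17, -70],
    [92, 26, -70],
    [125, 35, -70],
  ],
  roll=[0, 0, 0, 0, 0, 0, 0, 0],
  claw=[0, 0, 0, 0, 1, 1, 1, 1],
)

```text
t: 31.83
eef_pos: [0.5492, -0.0719, 0.1353]
tool_rot: [0.0, 0.999, -0.035, 0.001]
contact_force: [-0.2, 0.4, 0.5]
gripper_width: 0.561
grasp_force: 0.0
```

Emit:
send_rows(
  slide=[
    [30, 9, 0],
    [60, 17, 0],
    [90, 26, 0],
    [103, 30, 0],
    [103, 30, 15],
    [103, 30, 30],
    [103, 30, 40],
    [103, 30, 40],
  ],
  roll=[0, 0, 0, 0, 0, 0, 0, 0],
  claw=[1, 1, 1, 1, 1, 1, 1, 1],
)

```text
t: 32.5
eef_pos: [0.6465, -0.1082, 0.0921]
tool_rot: [-0.0, 0.999, -0.035, -0.002]
contact_force: [-0.3, -0.2, -0.1]
gripper_width: 1.002
grasp_force: 0.0
```

```bash
python3 w.py .6485 -.1085 .0455 -3.9; python3 look.py pics/w8.png
```

```text
32.5 [ 0.6465 -0.1082  0.0921] yaw -4.02 f [-0.3439 -0.2136 -0.0596] g 1.002 q1,7 0.1444221894824912 -1.6329362734259998
(array([ 2. ,  0.2, 46.6]), np.float64(-0.1))
brass [483.2  36.4] [451, 12, 61, 57] [ 0.7383 -0.236 ] [0.0277 0.0316] 18.4
brass [ 95.7 169.5] [53, 162, 86, 16] [ 0.6821 -0.0123] [0.0503 0.0091] 85.9
brass [321.4 169.7] [280, 162, 84, 17] [ 0.6723 -0.1467] [0.0496 0.0097] 85.9
green [486.2 244.4] [453, 170, 59, 146, 6842] [ 0.6300535  -0.23144505]
green [458.5 379.7] [445, 374, 31, 10, 211] [ 0.5392806  -0.22428388]
```

L has been knocked about 36 mm along the bar (strip now at (.672,-.147)), and the geometry still shows it flush. I grasp it where it is now.

Emit:
send_rows(
  slide=[
    [0, 12, 0],
    [1, 24, 0],
    [2, 36, 0],
    [2, 36, 10],
    [2, 36, 25],
    [2, 36, 40],
    [2, 36, 46],
    [2, 36, 46],
  ],
  roll=[0, 0, 0, 0, 0, 0, 0, 0],
  claw=[1, 1, 1, 1, 1, 1, 1, 1],
)

```text
t: 33.22
eef_pos: [0.6464, -0.1446, 0.0471]
tool_rot: [-0.0, 0.999, -0.035, -0.002]
contact_force: [0.0, 0.2, 0.1]
gripper_width: 1.0
grasp_force: 0.0
```

Emit:
send_rows(
  slide=[
    [0, 0, 0],
    [0, 0, 0],
    [0, 0, 0],
    [0, 0, 0],
    [0, 0, 0],
    [0, 0, 0],
    [0, 0, 0],
    [0, 0, 0],
  ],
  roll=[0, 0, 0, 0, 0, 0, 0, 0],
  claw=[0.6, 0.2, 0, 0, 0, 0, 0, 0],
  force=40,
)

```text
t: 33.88
eef_pos: [0.6482, -0.1447, 0.0496]
tool_rot: [0.0, 0.999, -0.035, 0.0]
contact_force: [-0.7, -0.7, 3.7]
gripper_width: 0.217
grasp_force: 39.1
```

Emit:
send_rows(
  slide=[
    [0, 0, 0],
    [-4, 0, -5],
    [-10, -5, -13],
    [-20, -12, -15],
    [-30, -20, -15],
    [-35, -28, -15],
    [-35, -34, -15],
    [-35, -34, -15],
  ],
  roll=[0, 0, 0, 0, 0, -3, -10, -17],
  claw=[0, 0, 0, 0, 0, 0, 0, 0],
)

```text
t: 34.55
eef_pos: [0.6139, -0.1051, 0.064]
tool_rot: [-0.001, 0.993, 0.117, -0.001]
contact_force: [0.3, -0.4, -3.7]
gripper_width: 0.217
grasp_force: 39.3
```

Emit:
send_rows(
  slide=[
    [0, 0, 0],
    [0, 0, 0],
    [0, 0, 0],
    [0, 0, 0],
    [0, 0, 0],
    [0, 0, 0],
    [0, 0, 0],
    [0, 0, 0],
  ],
  roll=[-7, -14, -21, -28, -35, -42, -49, -56],
  claw=[0, 0, 0, 0, 0, 0, 0, 0],
)

```text
t: 35.22
eef_pos: [0.614, -0.1076, 0.0639]
tool_rot: [-0.0, 0.822, 0.569, -0.001]
contact_force: [-0.7, -0.3, -4.4]
gripper_width: 0.214
grasp_force: 39.3
```

Emit:
send_rows(
  slide=[
    [0, 0, 0],
    [0, 0, 0],
    [0, 0, 0],
    [0, 0, 0],
    [0, 0, 0],
    [0, 0, 0],
    [0, 0, 0],
    [0, 0, 0],
  ],
  roll=[-7, -14, -21, -28, -35, -42, -49, -56],
  claw=[0, 0, 0, 0, 0, 0, 0, 0],
)

```text
t: 35.88
eef_pos: [0.6141, -0.1078, 0.0639]
tool_rot: [-0.001, 0.459, 0.888, -0.001]
contact_force: [0.1, -0.2, -3.6]
gripper_width: 0.218
grasp_force: 39.3
```

Emit:
send_rows(
  slide=[
    [0, 0, 0],
    [0, 0, 0],
    [0, 0, 0],
    [0, 0, 0],
    [0, 0, 0],
    [0, 0, 0],
    [0, 0, 0],
    [0, 0, 0],
  ],
  roll=[-7, -14, -21, -28, -35, -42, -49, -51],
  claw=[0, 0, 0, 0, 0, 0, 0, 0],
)

```text
t: 36.55
eef_pos: [0.614, -0.1082, 0.0637]
tool_rot: [-0.001, 0.032, 0.999, -0.0]
contact_force: [-0.3, -0.1, -3.9]
gripper_width: 0.218
grasp_force: 39.3
```

```bash
python3 w.py .6385 -.1085 .0465 175.8
```

```text
36.55 [ 0.614  -0.1082  0.0637] yaw 176.34 f [-0.2642 -0.1071 -3.946 ] g 0.218 q1,7 0.6673763886145746 1.041368161568112
(array([-24.5,   1.2,  17.2]), np.float64(0.5))
```

Emit:
send_rows(
  slide=[
    [-5, 0, 0],
    [-12, 0, 3],
    [-18, 0, 6],
    [-24, 0, 9],
    [-24, 0, 11],
    [-24, 0, 13],
    [-24, 0, 13.5],
    [-24, 0, 13.5],
  ],
  roll=[0.5, 0.5, 0.5, 0.5, 0.5, 0.5, 0.5, 0.5],
  claw=[0, 0, 0, 0, 0, 0, 0, 0],
)

```text
t: 37.22
eef_pos: [0.6388, -0.1096, 0.0501]
tool_rot: [-0.0, 0.039, 0.999, -0.0]
contact_force: [-0.1, 0.1, -3.7]
gripper_width: 0.214
grasp_force: 39.3
```

Emit:
send_rows(
  slide=[
    [-1, 0, 0],
    [-3, 0, 0],
    [-5, 0, 0],
    [-6, 0, 0],
    [-7, 0, 0],
    [-8, 0, 0],
    [-8, 0, 0],
    [-8, 0, 0],
  ],
  roll=[0, 0, 0, 0, 0, 0, 0, 0],
  claw=[0, 0, 0, 0, 0, 0, 0, 0],
)

```text
t: 37.88
eef_pos: [0.6445, -0.1103, 0.0501]
tool_rot: [-0.003, 0.039, 0.999, -0.001]
contact_force: [-9.1, 0.7, 1.8]
gripper_width: 0.216
grasp_force: 40.1
```

Emit:
send_rows(
  slide=[
    [-0.5, 0, 0],
    [-1, 0, 0],
    [-1.5, 0, 0],
    [-2, 0, 0],
    [-2.5, 0, 0],
    [-3, 0, 0],
    [-3, 0, 0],
    [-3, 0, 0],
  ],
  roll=[0, 0, 0, 0, 0, 0, 0, 0],
  claw=[0, 0, 0, 0, 0, 0, 0, 0],
)

```text
t: 38.55
eef_pos: [0.6447, -0.1103, 0.0502]
tool_rot: [-0.006, 0.039, 0.999, -0.001]
contact_force: [-18.5, -0.1, 11.7]
gripper_width: 0.214
grasp_force: 40.8
```

Emit:
send_rows(
  slide=[
    [1, 0, 0.5],
    [2, 0, 0.5],
    [2, 0, 0],
    [2, 0, -1],
    [2, 0, -15],
    [2, 0, -40],
    [2, 0, -60],
    [2, 0, -60],
  ],
  roll=[0, 0, 0, 0, 0, 0, 0, 0],
  claw=[0, 0.5, 0.8, 1, 1, 1, 1, 1],
)

```text
t: 39.22
eef_pos: [0.6519, -0.1098, 0.1165]
tool_rot: [0.004, 0.04, 0.999, 0.0]
contact_force: [0.6, -0.6, 1.1]
gripper_width: 0.998
grasp_force: 0.0
```

```bash
python3 w.py .6553 -.0095 .0455 175.8; python3 look.py pics/w9.png
```

```text
39.22 [ 0.6519 -0.1098  0.1165] yaw 175.46 f [ 0.5756 -0.6132  1.0586] g 0.998 q1,7 0.657842254891093 1.0832741219410151
(array([  4.5, 100.3,  71. ]), np.float64(-0.3))
brass [259.1 155.5] [222, 146, 75, 19] [ 0.6184 -0.1088] [0.0493 0.012 ] 85.4
brass [401.4 231.8] [366, 226, 74, 12] [ 0.6807 -0.0121] [0.0512 0.0083] 85.4
green [ 29.7 116.1] [0, 0, 76, 212, 12415] [ 0.58194663 -0.23544301]
```

Emit:
send_rows(
  slide=[
    [1, 20, 0],
    [2, 45, 0],
    [3, 70, 0],
    [4, 92, 0],
    [4, 100, 5],
    [4, 100, 20],
    [4, 100, 30],
    [4, 100, 30],
  ],
  roll=[0, 0, 0, 0, 0, 0, 0, 0],
  claw=[1, 1, 1, 1, 1, 1, 1, 1],
)

```text
t: 39.93
eef_pos: [0.6501, -0.0136, 0.0765]
tool_rot: [-0.003, 0.041, 0.999, -0.001]
contact_force: [-0.9, -0.5, 0.0]
gripper_width: 1.003
grasp_force: 0.0
```

```bash
python3 w.py .6553 -.0095 .0455 175.8; python3 look.py pics/w9.png
```

```text
39.93 [ 0.6501 -0.0136  0.0765] yaw 175.34 f [-0.926  -0.5107  0.0237] g 1.003 q1,7 0.4964597888282756 0.9026318504050498
(array([-4.8,  4.5, 31. ]), np.float64(-0.5))
brass [ 88.5 185.3] [44, 175, 91, 21] [ 0.619  -0.1082] [0.05  0.011] 86.1
brass [268.1 273. ] [228, 265, 84, 15] [ 0.6807 -0.0115] [0.0498 0.0089] 86.2
brass [439.3 271.2] [408, 264, 68, 15] [0.6881 0.0911] [0.0408 0.0088] 86.6
```

Emit:
send_rows(
  slide=[
    [-2, 2, 0],
    [-5, 4, 0],
    [-5, 4, 8],
    [-5, 4, 20],
    [-5, 4, 30],
    [-5, 4, 31],
    [-5, 4, 31],
    [-5, 4, 31],
  ],
  roll=[0, 0, 0, 0, 0, 0, 0, 0],
  claw=[1, 1, 1, 1, 1, 1, 0.6, 0.2],
)

```text
t: 40.65
eef_pos: [0.6573, -0.0068, 0.0493]
tool_rot: [-0.0, 0.039, 0.999, 0.0]
contact_force: [-0.1, 0.3, 0.4]
gripper_width: 0.751
grasp_force: 0.0
```

Emit:
send_rows(
  slide=[
    [0, 0, 0],
    [0, 0, 0],
    [0, 0, 0],
    [0, 0, 0],
    [0, 0, 0],
    [0, 0, 0],
    [0, 0, 0],
    [0, 0, 0],
  ],
  roll=[0, 0, 0, 0, 0, 0, 0, 0],
  claw=[0, 0, 0, 0, 0, 0, 0, 0],
)

```text
t: 41.32
eef_pos: [0.6577, -0.0072, 0.0499]
tool_rot: [0.0, 0.04, 0.999, -0.0]
contact_force: [-0.6, -1.1, 2.8]
gripper_width: 0.215
grasp_force: 40.4
```

Emit:
send_rows(
  slide=[
    [0, 0, 0],
    [4, 0, -5],
    [10, 0, -13],
    [20, 0, -15],
    [30, 0, -15],
    [35, 0, -15],
    [35, 0, -15],
    [35, 0, -15],
  ],
  roll=[0, 0, 0, 0, 0, 3, 10, 17],
  claw=[0, 0, 0, 0, 0, 0, 0, 0],
)

```text
t: 41.98
eef_pos: [0.6208, -0.0039, 0.0646]
tool_rot: [-0.001, 0.189, 0.982, 0.0]
contact_force: [0.8, -1.4, -3.1]
gripper_width: 0.218
grasp_force: 40.0
```

Emit:
send_rows(
  slide=[
    [0, 0, 0],
    [0, 0, 0],
    [0, 0, 0],
    [0, 0, 0],
    [0, 0, 0],
    [0, 0, 0],
    [0, 0, 0],
    [0, 0, 0],
  ],
  roll=[7, 14, 21, 28, 35, 42, 49, 56],
  claw=[0, 0, 0, 0, 0, 0, 0, 0],
)

```text
t: 42.65
eef_pos: [0.6211, -0.0036, 0.0646]
tool_rot: [-0.0, 0.628, 0.778, -0.0]
contact_force: [-0.5, 0.9, -2.4]
gripper_width: 0.218
grasp_force: 40.0
```

Emit:
send_rows(
  slide=[
    [0, 0, 0],
    [0, 0, 0],
    [0, 0, 0],
    [0, 0, 0],
    [0, 0, 0],
    [0, 0, 0],
    [0, 0, 0],
    [0, 0, 0],
  ],
  roll=[7, 14, 21, 28, 35, 42, 49, 56],
  claw=[0, 0, 0, 0, 0, 0, 0, 0],
)

```text
t: 43.32
eef_pos: [0.6211, -0.0035, 0.0645]
tool_rot: [-0.001, 0.92, 0.392, -0.0]
contact_force: [-0.8, 0.1, -3.3]
gripper_width: 0.219
grasp_force: 40.0
```

Emit:
send_rows(
  slide=[
    [0, 0, 0],
    [0, 0, 0],
    [0, 0, 0],
    [0, 0, 0],
    [0, 0, 0],
    [0, 0, 0],
    [0, 0, 0],
    [0, 0, 0],
  ],
  roll=[7, 14, 21, 28, 35, 42, 49, 51],
  claw=[0, 0, 0, 0, 0, 0, 0, 0],
)

```text
t: 43.98
eef_pos: [0.6211, -0.0032, 0.0645]
tool_rot: [-0.0, 0.999, -0.042, -0.001]
contact_force: [0.1, -0.5, -2.6]
gripper_width: 0.217
grasp_force: 40.0
```

```bash
python3 w.py .645 -.0095 .0465 -4.2;python3 look.py pics/w10.png
```

```text
43.98 [ 0.6211 -0.0032  0.0645] yaw -4.86 f [ 0.1486 -0.4572 -2.6109] g 0.217 q1,7 -0.01447507312202792 -1.8231673422846104
(array([24.4,  4.3, 18. ]), np.float64(-0.7))
brass [ 65.9 118.8] [14, 109, 104, 21] [0.6886 0.0872] [0.0504 0.0096] 85.1
brass [450.3 216.8] [391, 197, 114, 30] [ 0.6215 -0.1027] [0.0616 0.0149] 78.7
```

Emit:
send_rows(
  slide=[
    [5, 1, 0],
    [12, 2, 3],
    [18, 3, 6],
    [24, 4, 9],
    [24, 4, 11],
    [24, 4, 13],
    [24, 4, 14],
    [24, 4, 14],
  ],
  roll=[0, 0, 0, 0, 0, 0, 0, 0],
  claw=[0, 0, 0, 0, 0, 0, 0, 0],
)

```text
t: 44.7
eef_pos: [0.6458, -0.0099, 0.0502]
tool_rot: [-0.0, 0.999, -0.039, -0.0]
contact_force: [-0.4, 0.0, -3.0]
gripper_width: 0.217
grasp_force: 40.0
```

Emit:
send_rows(
  slide=[
    [1, 0, 0],
    [3, 0, 0],
    [5, 0, 0],
    [6, 0, 0],
    [7, 0, 0],
    [8, 0, 0],
    [8, 0, 0],
    [8, 0, 0],
  ],
  roll=[0, 0, 0, 0, 0, 0, 0, 0],
  claw=[0, 0, 0, 0, 0, 0, 0, 0],
)

```text
t: 45.37
eef_pos: [0.652, -0.0104, 0.0502]
tool_rot: [0.0, 0.999, -0.039, -0.002]
contact_force: [-7.3, 0.7, 2.5]
gripper_width: 0.219
grasp_force: 40.5
```

Emit:
send_rows(
  slide=[
    [0.5, 0, 0],
    [1, 0, 0],
    [1.5, 0, 0],
    [2, 0, 0],
    [2.5, 0, 0],
    [3, 0, 0],
    [3, 0, 0],
    [3, 0, 0],
  ],
  roll=[0, 0, 0, 0, 0, 0, 0, 0],
  claw=[0, 0, 0, 0, 0, 0, 0, 0],
)

```text
t: 46.03
eef_pos: [0.6521, -0.0105, 0.0502]
tool_rot: [0.0, 0.999, -0.039, -0.005]
contact_force: [-16.1, 1.5, 10.5]
gripper_width: 0.214
grasp_force: 41.3
```

Seated at 16 N. I release it, lift and go to C.

Emit:
send_rows(
  slide=[
    [-1, 0, 0.5],
    [-2, 0, 0.5],
    [-2, 0, 0],
    [-2, 0, -1],
    [-2, 0, -15],
    [-2, 0, -40],
    [-2, 0, -60],
    [-2, 0, -60],
  ],
  roll=[0, 0, 0, 0, 0, 0, 0, 0],
  claw=[0, 0.5, 0.8, 1, 1, 1, 1, 1],
)

```text
t: 46.7
eef_pos: [0.659, -0.0107, 0.1165]
tool_rot: [-0.0, 0.999, -0.04, 0.005]
contact_force: [0.6, 0.3, 0.9]
gripper_width: 1.0
grasp_force: 0.0
```

Emit:
send_rows(
  slide=[
    [1, -20, 0],
    [2, -45, 0],
    [3, -70, 0],
    [4, -92, 0],
    [4, -100, 5],
    [4, -100, 15],
    [4, -100, 25],
    [4, -100, 25],
  ],
  roll=[0, 0, 0, 0, 0, 0, 0, 0],
  claw=[1, 1, 1, 1, 1, 1, 1, 1],
)

```text
t: 47.37
eef_pos: [0.6652, 0.0856, 0.0824]
tool_rot: [0.001, 0.999, -0.041, -0.002]
contact_force: [0.5, 0.1, -0.2]
gripper_width: 1.001
grasp_force: 0.0
```

```bash
python3 w.py .663 .0907 .0455 -4.2; python3 look.py pics/w11.png
```

```text
47.37 [0.6652 0.0856 0.0824] yaw -4.66 f [ 0.5028  0.069  -0.2058] g 1.001 q1,7 -0.14385990264984305 -1.9446108616834061
(array([-2.6, -4.9, 36.9]), np.float64(-0.5))
brass [252.2 181.1] [209, 173, 88, 18] [0.6891 0.0878] [0.0499 0.01  ] 85.3
brass [426.5 265.8] [400, 258, 56, 16] [ 0.6273 -0.0152] [0.0348 0.0099] 86.8
```

Emit:
send_rows(
  slide=[
    [-2, -2, 0],
    [-2.5, -4, 0],
    [-2.5, -4, 8],
    [-2.5, -4, 20],
    [-2.5, -4, 32],
    [-2.5, -4, 37],
    [-2.5, -4, 37],
    [-2.5, -4, 37],
  ],
  roll=[0, 0, 0, 0, 0, 0, 0, 0],
  claw=[1, 1, 1, 1, 1, 1, 0.6, 0.2],
)

```text
t: 48.08
eef_pos: [0.6644, 0.0927, 0.0477]
tool_rot: [0.0, 0.999, -0.04, -0.001]
contact_force: [0.1, 0.3, 0.1]
gripper_width: 0.75
grasp_force: 0.0
```

Emit:
send_rows(
  slide=[
    [0, 0, 0],
    [0, 0, 0],
    [0, 0, 0],
    [0, 0, 0],
    [0, 0, 0],
    [0, 0, 0],
    [0, 0, 0],
    [0, 0, 0],
  ],
  roll=[0, 0, 0, 0, 0, 0, 0, 0],
  claw=[0, 0, 0, 0, 0, 0, 0, 0],
)

```text
t: 48.75
eef_pos: [0.6652, 0.0925, 0.049]
tool_rot: [0.0, 0.999, -0.04, 0.0]
contact_force: [0.4, -2.6, 4.1]
gripper_width: 0.219
grasp_force: 40.3
```

Emit:
send_rows(
  slide=[
    [0, 0, 0],
    [-4, 0, -5],
    [-10, 0, -13],
    [-20, 0, -15],
    [-30, 0, -15],
    [-35, 0, -15],
    [-35, 0, -15],
    [-35, 0, -15],
  ],
  roll=[0, 0, 0, 0, 0, -3, -10, -17],
  claw=[0, 0, 0, 0, 0, 0, 0, 0],
)

```text
t: 49.42
eef_pos: [0.6279, 0.0962, 0.0633]
tool_rot: [0.0, 0.994, 0.112, -0.001]
contact_force: [0.2, -0.4, -3.5]
gripper_width: 0.217
grasp_force: 39.9
```

Emit:
send_rows(
  slide=[
    [0, 0, 0],
    [0, 0, 0],
    [0, 0, 0],
    [0, 0, 0],
    [0, 0, 0],
    [0, 0, 0],
    [0, 0, 0],
    [0, 0, 0],
  ],
  roll=[-7, -14, -21, -28, -35, -42, -49, -56],
  claw=[0, 0, 0, 0, 0, 0, 0, 0],
)

```text
t: 50.08
eef_pos: [0.6284, 0.0958, 0.0633]
tool_rot: [-0.0, 0.825, 0.565, -0.001]
contact_force: [0.5, 0.6, -3.0]
gripper_width: 0.218
grasp_force: 39.9
```

Emit:
send_rows(
  slide=[
    [0, 0, 0],
    [0, 0, 0],
    [0, 0, 0],
    [0, 0, 0],
    [0, 0, 0],
    [0, 0, 0],
    [0, 0, 0],
    [0, 0, 0],
  ],
  roll=[-7, -14, -21, -28, -35, -42, -49, -56],
  claw=[0, 0, 0, 0, 0, 0, 0, 0],
)

```text
t: 50.75
eef_pos: [0.6284, 0.0957, 0.0632]
tool_rot: [-0.0, 0.463, 0.886, -0.001]
contact_force: [0.0, 0.6, -2.9]
gripper_width: 0.216
grasp_force: 39.9
```

Emit:
send_rows(
  slide=[
    [0, 0, 0],
    [0, 0, 0],
    [0, 0, 0],
    [0, 0, 0],
    [0, 0, 0],
    [0, 0, 0],
    [0, 0, 0],
    [0, 0, 0],
  ],
  roll=[-7, -14, -21, -28, -35, -42, -49, -51],
  claw=[0, 0, 0, 0, 0, 0, 0, 0],
)

```text
t: 51.42
eef_pos: [0.6285, 0.0954, 0.063]
tool_rot: [-0.001, 0.036, 0.999, -0.0]
contact_force: [-0.6, 0.2, -3.1]
gripper_width: 0.221
grasp_force: 39.9
```

```bash
python3 w.py .652 .0907 .0465 175.8;python3 look.py pics/w12.png
```

```text
51.42 [0.6285 0.0954 0.063 ] yaw 175.88 f [-0.6162  0.2412 -3.1446] g 0.221 q1,7 0.3403203514078336 0.7096091604830079
(array([-23.8,  -3. ,  16.5]), np.float64(0.1))
brass [260.6 191. ] [209, 175, 104, 32] [0.6051 0.0966] [0.0538 0.0166] 85.9
brass [ 81.4 234.6] [24, 218, 112, 34] [ 0.6222 -0.0024] [0.0607 0.0187] 86.6
```

Emit:
send_rows(
  slide=[
    [-5, -1, 0],
    [-12, -2, 3],
    [-18, -3, 6],
    [-23, -3, 9],
    [-23, -3, 11],
    [-23, -3, 13],
    [-23, -3, 13.5],
    [-23, -3, 13.5],
  ],
  roll=[0, 0, 0, 0, 0, 0, 0, 0],
  claw=[0, 0, 0, 0, 0, 0, 0, 0],
)

```text
t: 52.13
eef_pos: [0.6521, 0.091, 0.0497]
tool_rot: [-0.0, 0.039, 0.999, -0.0]
contact_force: [-0.2, 0.4, -3.5]
gripper_width: 0.22
grasp_force: 39.9
```

Emit:
send_rows(
  slide=[
    [-1, 0, 0],
    [-3, 0, 0],
    [-5, 0, 0],
    [-6, 0, 0],
    [-7, 0, 0],
    [-8, 0, 0],
    [-8, 0, 0],
    [-8, 0, 0],
  ],
  roll=[0, 0, 0, 0, 0, 0, 0, 0],
  claw=[0, 0, 0, 0, 0, 0, 0, 0],
)

```text
t: 52.8
eef_pos: [0.6588, 0.0904, 0.0497]
tool_rot: [-0.002, 0.039, 0.999, -0.0]
contact_force: [-5.6, 0.2, -0.4]
gripper_width: 0.215
grasp_force: 40.2
```

Emit:
send_rows(
  slide=[
    [-0.5, 0, 0],
    [-1, 0, 0],
    [-1.5, 0, 0],
    [-2, 0, 0],
    [-2.5, 0, 0],
    [-3, 0, 0],
    [-3, 0, 0],
    [-3, 0, 0],
  ],
  roll=[0, 0, 0, 0, 0, 0, 0, 0],
  claw=[0, 0, 0, 0, 0, 0, 0, 0],
)

```text
t: 53.47
eef_pos: [0.6592, 0.0905, 0.0496]
tool_rot: [-0.004, 0.039, 0.999, -0.001]
contact_force: [-14.3, -0.0, 5.6]
gripper_width: 0.221
grasp_force: 40.8
```

Emit:
send_rows(
  slide=[
    [1, 0, 0.5],
    [2, 0, 0.5],
    [2, 0, 0],
    [2, 0, -1],
    [2, 0, -20],
    [2, 0, -60],
    [2, 0, -100],
    [2, 0, -140],
  ],
  roll=[0, 0, 0, 0, 0, 0, 0, 0],
  claw=[0, 0.5, 0.8, 1, 1, 1, 1, 1],
)

```text
t: 54.13
eef_pos: [0.662, 0.0901, 0.192]
tool_rot: [0.0, 0.04, 0.999, 0.0]
contact_force: [0.7, -0.2, -0.3]
gripper_width: 1.001
grasp_force: 0.0
```

Emit:
send_rows(
  slide=[
    [9, -17, -20],
    [18, -35, -40],
    [27, -52, -60],
    [36, -70, -80],
    [45, -87, -100],
    [52, -104, -110],
    [52, -104, -110],
    [52, -104, -110],
  ],
  roll=[0, 0, 0, 0, 0, 0, 0, 0],
  claw=[1, 1, 1, 1, 1, 1, 1, 1],
)

```text
t: 54.8
eef_pos: [0.6023, -0.0107, 0.3011]
tool_rot: [0.001, 0.041, 0.999, -0.0]
contact_force: [0.1, 0.6, -0.1]
gripper_width: 1.0
grasp_force: 0.0
```

```bash
python3 look.py pics/w13.png; python3 w.py .4255 -.0275 .12 175.5
```

```text
brass [184.7 179.5] [164, 175, 42, 9] [ 0.618 -0.108] [0.0514 0.0102] 85.3
brass [263.9 179. ] [244, 175, 41, 9] [ 0.6261 -0.0093] [0.0499 0.0102] 85.3
brass [344.4 177.9] [325, 174, 41, 9] [0.6331 0.0911] [0.0502 0.0102] 85.3
brass [ 99.  269.5] [88, 258, 26, 24] [ 0.733 -0.24 ] [0.0245 0.0411] 48.8
brass [ 62.6 380.7] [47, 377, 30, 7] [ 0.9067 -0.3349] [0.0436 0.0109] 85.4
green [ 34.4 113.3] [0, 0, 85, 211, 14407] [ 0.52544789 -0.25553671]
green [231.3   3.2] [219, 0, 26, 9, 164] [ 0.43523624 -0.02764799]
54.85 [ 0.602  -0.0095  0.3003] yaw 175.42 f [0.2418 0.1769 0.5833] g 1.002 q1,7 0.6532752083096672 1.0476764258457143
(array([174.5, -32. , 180.3]), np.float64(-0.1))
```

View pics/w13.png

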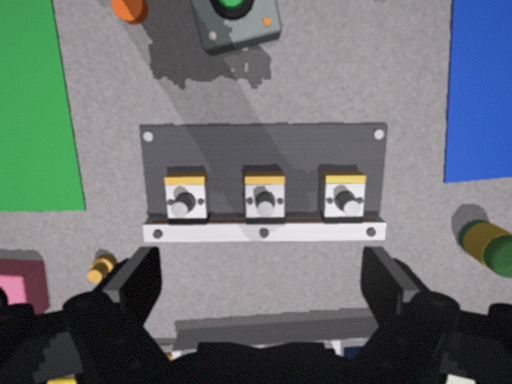

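All three blocks are turned and flush, with brass strips in rows 178–180 at columns 185, 264 and 344 and their black ends at the bar. Second press now.

Emit:
send_rows(
  slide=[
    [22, -4, 20],
    [44, -8, 45],
    [66, -12, 70],
    [88, -16, 95],
    [110, -20, 120],
    [132, -24, 145],
    [154, -28, 170],
    [175, -32, 185],
  ],
  roll=[0, 0, 0, 0, 0, 0, 0, 0],
  claw=[0, 0, 0, 0, 0, 0, 0, 0],
)

```text
t: 55.52
eef_pos: [0.4221, -0.0265, 0.1126]
tool_rot: [-0.001, 0.038, 0.999, 0.001]
contact_force: [-0.5, 0.8, 0.4]
gripper_width: -0.0
grasp_force: 0.0
```

Emit:
send_rows(
  slide=[
    [0, 0, 5],
    [0, 0, 15],
    [0, 0, 25],
    [0, 0, 30],
    [0, 0, 32],
    [0, 0, 32],
    [0, 0, 32],
    [0, 0, 32],
  ],
  roll=[0, 0, 0, 0, 0, 0, 0, 0],
  claw=[0, 0, 0, 0, 0, 0, 0, 0],
)

```text
t: 56.18
eef_pos: [0.4252, -0.0273, 0.0835]
tool_rot: [0.0, 0.039, 0.999, 0.0]
contact_force: [-0.8, 1.2, 1.1]
gripper_width: 0.002
grasp_force: 0.0
```

```bash
python3 look.py pics/w14.png; python3 w.py .4255 -.0275 .064 175.5
```

```text
brass [ 72.3 208.1] [46, 184, 54, 49] [ 0.4092 -0.1379] [0.0307 0.0297] 85.5
green [261.9 224.8] [231, 205, 62, 42, 1668] [ 0.41827896 -0.02663102]
56.23 [ 0.4251 -0.0275  0.0835] yaw 175.47 f [ 0.3967  0.4997 -0.0545] g 0.001 q1,7 0.7299284257384094 0.8646474253845192
(array([-0.4, -0. , 19.5]), np.float64(-0.0))
```

Emit:
send_rows(
  slide=[
    [0, 0, 3],
    [0, 0, 6],
    [0, 0, 9],
    [0, 0, 12],
    [0, 0, 15],
    [0, 0, 17],
    [0, 0, 18],
    [0, 0, 18],
  ],
  roll=[0, 0, 0, 0, 0, 0, 0, 0],
  claw=[0, 0, 0, 0, 0, 0, 0, 0],
)

```text
t: 56.9
eef_pos: [0.4247, -0.0277, 0.0658]
tool_rot: [-0.0, 0.039, 0.999, -0.001]
contact_force: [-6.3, -2.5, 18.9]
gripper_width: 0.002
grasp_force: 9.7
```

Emit:
send_rows(
  slide=[
    [0, 0, 0.5],
    [0, 0, 1],
    [0, 0, 1.5],
    [0, 0, 1.5],
    [0, 0, 1.5],
    [0, 0, 1.5],
    [0, 0, 1.5],
    [0, 0, 1.5],
  ],
  roll=[0, 0, 0, 0, 0, 0, 0, 0],
  claw=[0, 0, 0, 0, 0, 0, 0, 0],
)

```text
t: 57.57
eef_pos: [0.4248, -0.0277, 0.0654]
tool_rot: [0.0, 0.039, 0.999, -0.002]
contact_force: [-11.4, -2.2, 41.2]
gripper_width: 0.001
grasp_force: 19.9
```

Emit:
send_rows(
  slide=[
    [0, 0, -6],
    [0, 0, -20],
    [0, 0, -40],
    [0, 0, -60],
    [-28, -8, -70],
    [-60, -17, -70],
    [-92, -26, -70],
    [-125, -35, -70],
  ],
  roll=[0, 0, 0, 0, 0, 0, 0, 0],
  claw=[0, 0, 0, 0, 1, 1, 1, 1],
)

```text
t: 58.23
eef_pos: [0.5476, -0.0734, 0.1334]
tool_rot: [0.0, 0.04, 0.999, -0.0]
contact_force: [-0.3, 0.9, 0.3]
gripper_width: 0.566
grasp_force: 0.0
```

Emit:
send_rows(
  slide=[
    [-30, -9, 0],
    [-60, -17, 0],
    [-90, -26, 0],
    [-103, -29, 0],
    [-103, -29, 10],
    [-103, -29, 20],
    [-103, -29, 25],
    [-103, -29, 25],
  ],
  roll=[0, 0, 0, 0, 0, 0, 0, 0],
  claw=[1, 1, 1, 1, 1, 1, 1, 1],
)

```text
t: 58.9
eef_pos: [0.6443, -0.1089, 0.1062]
tool_rot: [-0.002, 0.039, 0.999, -0.0]
contact_force: [0.0, 0.2, -0.5]
gripper_width: 1.001
grasp_force: 0.0
```

```bash
python3 look.py pics/w15.png; python3 w.py .647 -.109 .046 175.5 .587 -.326 .10 175.5
```

```text
brass [258.6 169.7] [220, 159, 78, 22] [ 0.6176 -0.1089] [0.0497 0.0133] 86.5
brass [410.4 168.8] [364, 159, 90, 21] [ 0.6249 -0.0131] [0.0577 0.013 ] 85.5
green [ 26.6 126.4] [0, 0, 70, 227, 11772] [ 0.57933097 -0.23133565]
58.95 [ 0.645  -0.1089  0.1073] yaw 175.54 f [ 0.1309 -0.2216  0.4813] g 1.002 q1,7 0.6528020985327524 1.081266370250085
(array([-2. ,  0.1, 61.3]), np.float64(0.0))
(array([  42.8, -221. ,  -54. ]), 0.0)
```

Emit:
send_rows(
  slide=[
    [-1, 0, 15],
    [-2, 0, 35],
    [-2, 0, 52],
    [-2, 0, 60],
    [-2, 0, 60],
    [-2, 0, 60],
    [-2, 0, 60],
    [-2, 0, 60],
  ],
  roll=[0, 0, 0, 0, 0, 0, 0, 0],
  claw=[1, 1, 1, 1, 0.8, 0.4, 0, 0],
)

```text
t: 59.62
eef_pos: [0.6496, -0.1094, 0.0497]
tool_rot: [0.001, 0.04, 0.999, 0.0]
contact_force: [-0.8, -0.0, 0.1]
gripper_width: 0.455
grasp_force: 0.0
```

Emit:
send_rows(
  slide=[
    [0, 0, 0],
    [0, 0, 0],
    [0, 0, 0],
    [0, 0, 0],
    [2, 0, -10],
    [5, 0, -30],
    [8, 0, -50],
    [8, 0, -54],
  ],
  roll=[0, 0, 0, 0, 0, 0, 0, 0],
  claw=[0, 0, 0, 0, 0, 0, 0, 0],
)

```text
t: 60.28
eef_pos: [0.6415, -0.1083, 0.1054]
tool_rot: [0.001, 0.039, 0.999, 0.0]
contact_force: [1.1, 0.1, -3.7]
gripper_width: 0.217
grasp_force: 39.7
```

Emit:
send_rows(
  slide=[
    [3, -20, 0],
    [8, -50, 0],
    [14, -85, 0],
    [20, -120, 0],
    [26, -155, 0],
    [31, -190, 0],
    [34, -215, 0],
    [35, -221, 0],
  ],
  roll=[0, 0, 0, 0, 0, 0, 0, 0],
  claw=[0, 0, 0, 0, 0, 0, 0, 0],
)

```text
t: 60.95
eef_pos: [0.5852, -0.3341, 0.1007]
tool_rot: [-0.002, 0.044, 0.999, -0.002]
contact_force: [-0.6, -1.0, -3.8]
gripper_width: 0.215
grasp_force: 39.7
```

Emit:
send_rows(
  slide=[
    [0, 0, 0],
    [0, 0, 10],
    [0, 0, 25],
    [0, 0, 38],
    [0, 0, 45],
    [0, 0, 48],
    [0, 0, 48],
    [0, 0, 48],
  ],
  roll=[0, 0, 0, 0, 0, 0, 0, 0],
  claw=[0, 0, 0, 0, 0, 0, 0, 0],
)

```text
t: 61.62
eef_pos: [0.5888, -0.326, 0.0545]
tool_rot: [0.0, 0.039, 0.999, 0.0]
contact_force: [1.4, 0.3, -3.3]
gripper_width: 0.218
grasp_force: 39.7
```

```bash
python3 w.py .587 -.326 .042 175.5
```

```text
61.62 [ 0.5888 -0.326   0.0545] yaw 175.5 f [ 1.3554  0.3244 -3.3318] g 0.218 q1,7 0.9496353857652435 1.395710011629405
(array([ 1.8, -0.2, 12.5]), np.float64(0.0))
```

Emit:
send_rows(
  slide=[
    [0, 0, 2],
    [0, 0, 4],
    [0, 0, 6],
    [0, 0, 7],
    [0, 0, 8],
    [0, 0, 9],
    [0, 0, 9],
    [0, 0, 9],
  ],
  roll=[0, 0, 0, 0, 0, 0, 0, 0],
  claw=[0, 0, 0, 0, 0, 0, 0, 0],
)

```text
t: 62.28
eef_pos: [0.5885, -0.3265, 0.0456]
tool_rot: [0.0, 0.04, 0.999, -0.0]
contact_force: [-0.4, 0.1, -4.5]
gripper_width: 0.215
grasp_force: 39.7
```

Emit:
send_rows(
  slide=[
    [0, 0, 0.5],
    [0, 0, 1],
    [0, 0, 1],
    [0, 0, 1],
    [0, 0, 1],
    [0, 0, 1],
    [0, 0, 1],
    [0, 0, 1],
  ],
  roll=[0, 0, 0, 0, 0, 0, 0, 0],
  claw=[0, 0, 0, 0, 0, 0, 0, 0],
)

```text
t: 62.95
eef_pos: [0.5886, -0.3266, 0.0454]
tool_rot: [0.0, 0.04, 0.999, -0.0]
contact_force: [-2.8, 0.8, 6.2]
gripper_width: 0.218
grasp_force: 40.5
```

Emit:
send_rows(
  slide=[
    [0, 0, 0],
    [0, 0, -0.5],
    [0, 0, -1],
    [0, 0, -20],
    [0, 0, -50],
    [0, 8, -65],
    [-1, 30, -65],
    [-5, 60, -65],
  ],
  roll=[0, 0, 0, 0, 0, 0, 0, 0],
  claw=[0.5, 0.8, 1, 1, 1, 1, 1, 1],
)

```text
t: 63.62
eef_pos: [0.5985, -0.2694, 0.1108]
tool_rot: [0.001, 0.042, 0.999, -0.001]
contact_force: [0.4, -0.1, -1.7]
gripper_width: 1.002
grasp_force: 0.0
```

Emit:
send_rows(
  slide=[
    [-4, 35, 0],
    [-9, 70, 0],
    [-13, 105, 0],
    [-18, 140, 0],
    [-22, 175, 0],
    [-27, 210, 0],
    [-32, 240, 0],
    [-36, 261, 0],
  ],
  roll=[0, 0, 0, 0, 0, 0, 0, 0],
  claw=[1, 1, 1, 1, 1, 1, 1, 1],
)

```text
t: 64.28
eef_pos: [0.6549, -0.0043, 0.1102]
tool_rot: [0.001, 0.037, 0.999, 0.001]
contact_force: [0.0, -0.2, -0.2]
gripper_width: 1.001
grasp_force: 0.0
```

Emit:
send_rows(
  slide=[
    [0, 0, 0],
    [0, 0, 0],
    [0, 0, 5],
    [0, 0, 10],
    [0, 0, 10],
    [0, 0, 10],
    [0, 0, 10],
    [0, 0, 10],
  ],
  roll=[0, 0, 0, 0, 0, 0, 0, 0],
  claw=[1, 1, 1, 1, 1, 1, 1, 1],
)

```text
t: 64.95
eef_pos: [0.6548, -0.0102, 0.0996]
tool_rot: [0.0, 0.04, 0.999, -0.0]
contact_force: [-0.9, 0.8, 0.1]
gripper_width: 1.0
grasp_force: 0.0
```

```bash
python3 look.py pics/w16.png; python3 w.py .6545 -.010 .046 175.5 .6545 -.010 .12 175.5 .487 -.3195 .12 175.5
```

```text
brass [261.3 166.8] [221, 155, 80, 23] [ 0.6252 -0.0086] [0.0492 0.0133] 86.3
brass [419.2 165. ] [373, 154, 91, 22] [0.632  0.0884] [0.0562 0.0131] 85.4
65.0 [ 0.6548 -0.01    0.0997] yaw 175.44 f [0.2742 0.2178 0.6959] g 1.001 q1,7 0.49883425320661423 0.9202460808760008
(array([ 0.3, -0. , 53.7]), np.float64(-0.1))
(array([  0.,   0., -74.]), 0.0)
(array([ 142.7, -321.7,   -0. ]), 0.0)
```

Emit:
send_rows(
  slide=[
    [0, 0, 20],
    [0, 0, 40],
    [0, 0, 50],
    [0, 0, 51],
    [0, 0, 51],
    [0, 0, 51],
    [0, 0, 51],
    [0, 0, 51],
  ],
  roll=[0, 0, 0, 0, 0, 0, 0, 0],
  claw=[1, 1, 1, 0.8, 0.4, 0, 0, 0],
)

```text
t: 65.67
eef_pos: [0.6554, -0.0095, 0.0497]
tool_rot: [0.001, 0.04, 0.999, 0.0]
contact_force: [0.8, -0.1, -0.3]
gripper_width: 0.298
grasp_force: 0.0
```

Emit:
send_rows(
  slide=[
    [0, 0, 0],
    [0, 0, 0],
    [0, 0, 0],
    [0, 0, 0],
    [2, 0, -10],
    [5, 0, -30],
    [8, 0, -55],
    [8, 0, -75],
  ],
  roll=[0, 0, 0, 0, 0, 0, 0, 0],
  claw=[0, 0, 0, 0, 0, 0, 0, 0],
)

```text
t: 66.33
eef_pos: [0.6456, -0.0088, 0.1246]
tool_rot: [-0.001, 0.039, 0.999, 0.0]
contact_force: [1.3, -0.1, -1.3]
gripper_width: 0.216
grasp_force: 39.5
```

Emit:
send_rows(
  slide=[
    [8, -20, 0],
    [24, -55, 0],
    [40, -90, 0],
    [56, -125, 0],
    [71, -160, 0],
    [86, -195, 0],
    [102, -230, 0],
    [112, -255, 0],
  ],
  roll=[0, 0, 0, 0, 0, 0, 0, 0],
  claw=[0, 0, 0, 0, 0, 0, 0, 0],
)

```text
t: 67.0
eef_pos: [0.5117, -0.258, 0.1232]
tool_rot: [-0.001, 0.041, 0.999, -0.001]
contact_force: [-1.2, -0.4, -3.1]
gripper_width: 0.219
grasp_force: 39.5
```

Emit:
send_rows(
  slide=[
    [10, -28, 0],
    [18, -50, 0],
    [23, -66, 10],
    [23, -66, 25],
    [23, -66, 45],
    [23, -66, 60],
    [23, -66, 65],
    [23, -66, 65],
  ],
  roll=[0, 0, 0, 0, 0, 0, 0, 0],
  claw=[0, 0, 0, 0, 0, 0, 0, 0],
)

```text
t: 67.67
eef_pos: [0.486, -0.3167, 0.0566]
tool_rot: [-0.001, 0.039, 0.999, 0.001]
contact_force: [-1.1, 0.5, -3.2]
gripper_width: 0.219
grasp_force: 39.5
```

Emit:
send_rows(
  slide=[
    [0, 0, 1],
    [0, 0, 2],
    [0, 0, 3],
    [0, 0, 4],
    [0, 0, 4],
    [0, 0, 4],
    [0, 0, 4],
    [0, 0, 4],
  ],
  roll=[0, 0, 0, 0, 0, 0, 0, 0],
  claw=[0, 0, 0, 0, 0, 0, 0, 0],
)

```text
t: 68.33
eef_pos: [0.4868, -0.3185, 0.0547]
tool_rot: [0.0, 0.04, 0.999, -0.0]
contact_force: [-0.9, -0.8, -2.3]
gripper_width: 0.218
grasp_force: 39.5
```

Emit:
send_rows(
  slide=[
    [0, 0, 2],
    [0, 0, 4],
    [0, 0, 6],
    [0, 0, 7],
    [0, 0, 8],
    [0, 0, 9],
    [0, 0, 9.5],
    [0, 0, 9.5],
  ],
  roll=[0, 0, 0, 0, 0, 0, 0, 0],
  claw=[0, 0, 0, 0, 0, 0, 0, 0],
)

```text
t: 69.0
eef_pos: [0.4868, -0.3186, 0.0456]
tool_rot: [-0.0, 0.04, 0.999, -0.0]
contact_force: [-2.6, 0.2, 4.8]
gripper_width: 0.213
grasp_force: 40.1
```

Emit:
send_rows(
  slide=[
    [0, 0, 0],
    [0, 0, 0],
    [0, 0, 0],
    [0, 0, 0],
    [0, 0, 0],
    [0, 0, 0],
    [0, 0, 0],
    [0, 0, 0],
  ],
  roll=[0, 0, 0, 0, 0, 0, 0, 0],
  claw=[0, 0, 0, 0, 0, 0, 0, 0],
)

```text
t: 69.67
eef_pos: [0.4868, -0.3186, 0.0455]
tool_rot: [-0.0, 0.04, 0.999, -0.0]
contact_force: [-2.6, -0.4, 5.8]
gripper_width: 0.218
grasp_force: 40.1
```

Emit:
send_rows(
  slide=[
    [0, 0, 0],
    [0, 0, -0.5],
    [0, 0, -1],
    [0, 0, -20],
    [0, 0, -50],
    [-3, 10, -65],
    [-13, 38, -65],
    [-24, 71, -65],
  ],
  roll=[0, 0, 0, 0, 0, 0, 0, 0],
  claw=[0.5, 0.8, 1, 1, 1, 1, 1, 1],
)

```text
t: 70.33
eef_pos: [0.5171, -0.251, 0.1112]
tool_rot: [0.001, 0.042, 0.999, -0.001]
contact_force: [0.6, 0.6, -1.2]
gripper_width: 1.001
grasp_force: 0.0
```

Emit:
send_rows(
  slide=[
    [-12, 35, 0],
    [-24, 71, 0],
    [-36, 106, 0],
    [-48, 142, 0],
    [-60, 177, 0],
    [-72, 213, 0],
    [-83, 248, 0],
    [-95, 280, 0],
  ],
  roll=[0, 0, 0, 0, 0, 0, 0, 0],
  claw=[1, 1, 1, 1, 1, 1, 1, 1],
)

```text
t: 71.0
eef_pos: [0.6335, 0.0258, 0.1103]
tool_rot: [0.0, 0.039, 0.999, 0.0]
contact_force: [0.6, 0.6, -0.9]
gripper_width: 1.002
grasp_force: 0.0
```

Emit:
send_rows(
  slide=[
    [-10, 30, 0],
    [-18, 55, 0],
    [-23, 70, 0],
    [-23, 70, 5],
    [-23, 70, 10],
    [-23, 70, 10],
    [-23, 70, 10],
    [-23, 70, 10],
  ],
  roll=[0, 0, 0, 0, 0, 0, 0, 0],
  claw=[1, 1, 1, 1, 1, 1, 1, 1],
)

```text
t: 71.67
eef_pos: [0.6615, 0.0884, 0.0998]
tool_rot: [-0.0, 0.041, 0.999, -0.0]
contact_force: [0.3, -0.5, 1.8]
gripper_width: 0.999
grasp_force: 0.0
```

```bash
python3 look.py pics/w17.png; python3 w.py .6615 .0905 .046 175.5 .6615 .0905 .12 175.5 .387 -.313 .12 175.5
```

```text
brass [264.1 166.9] [224, 156, 80, 22] [0.6323 0.0919] [0.0493 0.0132] 85.3
brass [503.6 282.9] [493, 259, 19, 44] [0.7253 0.2476] [0.0332 0.0121] 6.5
71.72 [0.6616 0.0886 0.1   ] yaw 175.37 f [-0.1583 -0.9125  0.2805] g 0.996 q1,7 0.3394469291749819 0.7777565844703316
(array([ 0.2,  1.9, 54. ]), np.float64(-0.1))
(array([  0.,   0., -74.]), 0.0)
(array([ 242. , -423.8,   -0. ]), 0.0)
```

Emit:
send_rows(
  slide=[
    [0, 1, 20],
    [0, 2, 40],
    [0, 2, 50],
    [0, 2, 51],
    [0, 2, 51],
    [0, 2, 51],
    [0, 2, 51],
    [0, 2, 51],
  ],
  roll=[0, 0, 0, 0, 0, 0, 0, 0],
  claw=[1, 1, 1, 0.8, 0.4, 0, 0, 0],
)

```text
t: 72.38
eef_pos: [0.6624, 0.0922, 0.0502]
tool_rot: [0.001, 0.04, 0.999, 0.0]
contact_force: [0.7, -0.2, 0.4]
gripper_width: 0.298
grasp_force: 0.0
```

Emit:
send_rows(
  slide=[
    [0, 0, 0],
    [0, 0, 0],
    [0, 0, 0],
    [0, 0, 0],
    [2, 0, -10],
    [5, 0, -30],
    [8, 0, -55],
    [8, 0, -75],
  ],
  roll=[0, 0, 0, 0, 0, 0, 0, 0],
  claw=[0, 0, 0, 0, 0, 0, 0, 0],
)

```text
t: 73.05
eef_pos: [0.6525, 0.0931, 0.125]
tool_rot: [-0.001, 0.039, 0.999, 0.0]
contact_force: [0.9, 1.3, -3.4]
gripper_width: 0.219
grasp_force: 40.0
```

Emit:
send_rows(
  slide=[
    [10, -18, 0],
    [27, -48, 0],
    [44, -79, 0],
    [61, -110, 0],
    [78, -140, 0],
    [96, -171, 0],
    [113, -200, 0],
    [130, -230, 0],
  ],
  roll=[0, 0, 0, 0, 0, 0, 0, 0],
  claw=[0, 0, 0, 0, 0, 0, 0, 0],
)

```text
t: 73.72
eef_pos: [0.5041, -0.1271, 0.1239]
tool_rot: [-0.001, 0.039, 0.999, -0.0]
contact_force: [0.5, -0.9, -2.3]
gripper_width: 0.217
grasp_force: 39.9
```

Emit:
send_rows(
  slide=[
    [17, -31, 0],
    [34, -61, 0],
    [51, -92, 0],
    [68, -123, 0],
    [85, -154, 0],
    [98, -178, 0],
    [104, -192, 0],
    [104, -194, 0],
  ],
  roll=[0, 0, 0, 0, 0, 0, 0, 0],
  claw=[0, 0, 0, 0, 0, 0, 0, 0],
)

```text
t: 74.38
eef_pos: [0.3837, -0.3146, 0.1235]
tool_rot: [-0.001, 0.042, 0.999, -0.0]
contact_force: [-0.6, -1.0, -3.0]
gripper_width: 0.217
grasp_force: 39.9
```

Emit:
send_rows(
  slide=[
    [0, 0, 0],
    [0, 0, 10],
    [0, 0, 25],
    [0, 0, 45],
    [0, 0, 60],
    [0, 0, 66],
    [0, 0, 66],
    [0, 0, 66],
  ],
  roll=[0, 0, 0, 0, 0, 0, 0, 0],
  claw=[0, 0, 0, 0, 0, 0, 0, 0],
)

```text
t: 75.05
eef_pos: [0.3878, -0.3103, 0.0581]
tool_rot: [0.0, 0.039, 0.999, 0.0]
contact_force: [-0.0, 0.8, -2.5]
gripper_width: 0.216
grasp_force: 39.9
```

Emit:
send_rows(
  slide=[
    [0, 0, 2],
    [0, 0, 4],
    [0, 0, 6],
    [0, 0, 8],
    [0, 0, 10],
    [0, 0, 11.5],
    [0, 0, 11.5],
    [0, 0, 11.5],
  ],
  roll=[0, 0, 0, 0, 0, 0, 0, 0],
  claw=[0, 0, 0, 0, 0, 0, 0, 0],
)

```text
t: 75.72
eef_pos: [0.387, -0.3114, 0.0465]
tool_rot: [-0.0, 0.04, 0.999, 0.0]
contact_force: [-0.4, 0.6, -2.8]
gripper_width: 0.217
grasp_force: 39.9
```

Emit:
send_rows(
  slide=[
    [0, 0, 0.3],
    [0, 0, 0.6],
    [0, 0, 1],
    [0, 0, 1],
    [0, 0, 1],
    [0, 0, 1],
    [0, 0, 1],
    [0, 0, 1],
  ],
  roll=[0, 0, 0, 0, 0, 0, 0, 0],
  claw=[0, 0, 0, 0, 0, 0, 0, 0],
)

```text
t: 76.38
eef_pos: [0.3871, -0.3117, 0.0459]
tool_rot: [0.0, 0.04, 0.999, -0.0]
contact_force: [-2.2, -0.3, 5.1]
gripper_width: 0.215
grasp_force: 40.6
```

Emit:
send_rows(
  slide=[
    [0, 0, 0],
    [0, 0, -0.5],
    [0, 0, -1],
    [0, 0, -20],
    [0, 0, -50],
    [0, 0, -90],
    [0, 0, -130],
    [0, 0, -170],
  ],
  roll=[0, 0, 0, 0, 0, 0, 0, 0],
  claw=[0.5, 0.8, 1, 1, 1, 1, 1, 1],
)

```text
t: 77.05
eef_pos: [0.3869, -0.3108, 0.2171]
tool_rot: [-0.0, 0.039, 0.999, 0.001]
contact_force: [-0.5, -1.3, -0.3]
gripper_width: 0.999
grasp_force: 0.0
```

Emit:
send_rows(
  slide=[
    [-25, 15, -15],
    [-50, 30, -30],
    [-75, 45, -50],
    [-100, 60, -70],
    [-100, 60, -80],
    [-100, 60, -80],
    [-100, 60, -80],
    [-100, 60, -80],
  ],
  roll=[0, 0, 0, 0, 0, 0, 0, 0],
  claw=[1, 1, 1, 1, 1, 1, 1, 1],
)

```text
t: 77.72
eef_pos: [0.4899, -0.2605, 0.2942]
tool_rot: [-0.001, 0.04, 0.999, -0.0]
contact_force: [0.4, 0.5, -0.8]
gripper_width: 0.997
grasp_force: 0.0
```

```bash
python3 - <<'E'
from h import *
m=bot.camera_model('wrist');w=bot.read_camera('wrist');s=bot.read_camera('side')
cv2.imwrite('pics/final.png',np.vstack([w,cv2.resize(s,(512,384))])[:,:,::-1][::1])
f=np.hstack([cv2.resize(w,(400,300)),cv2.resize(s,(400,300))]);cv2.imwrite('pics/f.png',f[:,:,::-1])
c=onz('wrist',(256,192),0,m);print(c,st()[1:2])
for p in((.588,-.326),(.487,-.3185),(.387,-.3115)):print(proj('wrist',(*p,.069),m))
E
```

```text
[ 0.53620412 -0.27140309  0.        ] (array([ 0.48985495, -0.26052759,  0.2942061 ]),)
[213.37037536 251.78758898]
[209.38225405 168.30434148]
[204.42833854  73.15425168]
```

View pics/f.png

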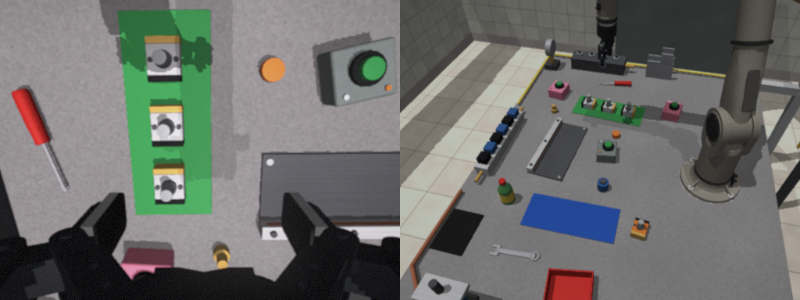

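All three blocks stand stem up on the green mat, at about (162,58), (167,126) and (169,185). The blue mat is empty and the bystanders are where they were.

```bash
python3 -c "
from station import bot
print(bot.hand_in())"
```

```text
the job is handed in; nothing more can be done
None
```

The job is handed in with no verdict returned: all three blocks were seated brass end first, then black end (each followed by a button press and release), and now stand stem up on the green mat; block_c's neighbour at the bar's −y end was knocked about 36 mm along the bar around the first press and still measured flush.

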